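Unstack the pot lids and put each on its own pot

ROBOT

A 6-joint arm with a two-finger parallel gripper is mounted at the origin on a cart in front of the work surface, level with it; the furniture and walls round the work are solid. World frame = base frame: x ahead of the robot, y to its left, z up, the work surface at z = 0. Lengths are in m, angles in rad, forces in N, time in s.
With the tool pointing down it reaches from about 0.425 to 0.95 m from the base axis. Payload 3.5 kg.
Tool frame: the origin (TCP) lies midway between the tips of the shut fingers; the grasp point (between the pads) lies 19 mm behind it; z points along the fingers, x is the direction in which the jaws open and shut, and the axes are right-handed (so a half turn about z gives the same grasp; the last joint's range is limited). The gripper opens to 85 mm and grips with 20 to 120 N. Pads are 22 mm wide; open, the fingers measure 114 mm over their backs; the gripper's body (76 mm by 85 mm) begins 54 mm behind the grasp point. The pads swing forward as they close: fully open they stand 13 mm farther back than shut.
Start: joints at [-1.34, 0.286, 1.577, -0, 1.279, -0.15], TCP at [0.251, -0.627, 0.208] pointing down, gripper open.
Joint ranges: [-2.77, 2.77], [-0.9, 2.22], [0.21, 2.48], [-1.53, 4.67], [0.24, 2.81], [-2.84, 2.84]. Speed limits (rad/s): [2.79, 2.79, 3.14, 3.14, 3.14, 3.14].

INTERFACE

Orientations are given as a unit quaternion [x, y, z, w].
In Python, from plant import readout, optics, ctrl gives the robot as it stands. The module is installed in compiled form; this text tells all that it offers.
- The arm moves only by the shell command python3 -m crank 'ROWS' [OPENING] [FORCE]. ROWS is text: rows parted by semicolons, each of 6 numbers parted by spaces: the shift along the tool's x, y, z in mm, then the turn, a rotation vector about the tool's x, y, z in rad. In form: dx dy dz ax ay az; .... A call has 1 to 5 rows; each row shifts and turns the commanded pose from where the row before left it, along the tool's axes as they then stand; what a row does not reach is not made up. A row lasts 1/8 s, in which the tool goes at most 62.5 mm and 10.7 degrees, less where a joint would pass 70% of its speed; a pose out of reach is approached as far as the arm can. A call is refused whole if a number of a shift passes 62.5 or a number of a turn 0.188, either way. A call with a gripper value outside its range is refused whole. OPENING is the opening, from -1 (shut) to 1 (fully open), set as the call begins (- or left out, the last holds). The fingers move at their own pace and stop on an object; FORCE is the grip in N (left out, the last holds). Time passes only in rows, so rows that do not move let the fingers close. It gives the time, the measured TCP pose, the force and the opening at its end, in the units of the state.
- readout.get_state(): the state, without advancing time (a new reading comes with each control period).
- optics.read_camera(name): name is "scene" or "top" or "wrist"; returns the picture (420x560x3 uint8, red, green, blue); there is no depth.
- optics.calibration(name): a dict with "mtx" (3x3 intrinsics, pixels), "rvec" (rotation vector, rad) and "tvec" (3), from world to camera coordinates, as OpenCV has them; the wrist camera has in their place "tool_from_camera" (4x4, takes a point from camera to tool coordinates, whose origin is the TCP and whose axes are the tool frame's). Camera axes: x right, y down, z forward; pixel columns grow to the right and rows downward; lengths in m; the calibration is good to about 2 mm. A picture is of the moment at which its call begins: read the wrist's pose just before it. calibration takes no time and is no camera call.
- ctrl.sign_off(): hands the job in, once; it reports no verdict.
Trained networks look in the newest picture that a camera, given by its name, has taken for a name from the list of things; names that differ only in an ending like _2 or _b are one class to them, and where a whole thing is asked for, a point or a joint stands for the part that bears it (a point fixed in the world has none). Each returns a list of dicts, best first, with "p" (0 to 1); they miss things now and then, are a little off and sometimes report something else, mostly with a low value. They report only what shows in the picture. A call takes as long as a camera call. They do not tell look-alikes from the thing itself.
- optics.recognise(camera, thing): "xy" ([column, row] as shares, 0 to 1, of the picture: columns of its width, rows of its height, amid what is visible of it).
The state is a dict: "time": time; "qpos": joint angles; "dq": joint speeds; "joint_efforts": joint torques, N m; "eef_pos": TCP position; "tcp_rot": TCP orientation; "contact_force": force on the tool from outside, world axes, zero at the start; "wrist_torque": the same for the moment, N m; "opening": opening from 0.0 (shut) to 1.0 (fully open).
Only numpy, scipy, OpenCV 4.12 (cv2) and the standard library are available. Lean on these libraries where they do the work, as an engineer would, in place of code of your own. Each camera call takes 0.05 s, during which the arm holds its last target.

TASK

Three steel lids are stacked on the range, the smallest on top. Take the stack apart and put each lid on the pot of its own size (small, medium, large), level and fully seated so that its brim lies on the rim all round; keep the lids from tipping over, and leave the pots and everything else standing where they are.

Things in the scene. Friction and masses are not known exactly. Their poses are not given: they have to be found in the camera images.
- lid_small_knob (a point): Centre of the round black knob (28 mm across, 22 tall) of the small steel lid (top of the stack, about 90 g). Below this point: lid's flat top (54 mm across) at 11 mm, underside of brim (102 mm across, 3 thick) at 38, open foot at 45. The foot ring (66 mm across) goes 7 mm into the pot, 7 mm play all round; brim on rim. Lid is hollow: covers the knob beneath, each 34 mm above the next. z up.
- lid_medium_knob (a point): Centre of the round black knob (28 mm across, 22 tall) of the medium steel lid (second in the stack, about 140 g). Below this point: lid's flat top (80 mm across) at 11 mm, underside of brim (132 mm across, 3 thick) at 38, open foot at 45. The foot ring (96 mm across) goes 7 mm into the pot, 7 mm play all round; brim on rim. Lid is hollow: covers the knob beneath, each 34 mm above the next. z up.
- lid_large_knob (a point): Centre of the round black knob (28 mm across, 22 tall) of the large steel lid (bottom of the stack, about 200 g). Below this point: lid's flat top (110 mm across) at 11 mm, underside of brim (162 mm across, 3 thick) at 38, open foot at 45. The foot ring (126 mm across) goes 7 mm into the pot, 7 mm play all round; brim on rim. Lid is hollow: covers the knob beneath, each 34 mm above the next. z up.
- pot_small_rim (a point): Centre of the open mouth of the small steel pot, at the level of its rim. The pot is round, 90 mm across and 60 mm tall, rim 5 mm thick, open inside, with two loop handles 19 mm long on its own +y and -y sides; z is its axis, up. It is loose (350 g) and stands on the range.
- pot_medium_rim (a point): Centre of the open mouth of the medium steel pot, at the level of its rim. The pot is round, 120 mm across and 70 mm tall, rim 5 mm thick, open inside, with two loop handles 19 mm long on its own +y and -y sides; z is its axis, up. It is loose (550 g) and stands on the range.
- pot_large_rim (a point): Centre of the open mouth of the large steel pot, at the level of its rim. The pot is round, 150 mm across and 80 mm tall, rim 5 mm thick, open inside, with two loop handles 19 mm long on its own +y and -y sides; z is its axis, up. It is loose (800 g) and stands on the range.
- salt_shaker_mid (a point): Middle of a salt shaker, 44 mm across and 90 mm tall, grey cap. Only stands by.
- dial_timer_mid (a point): Middle of a cream mechanical kitchen timer with a dial on top, 72 mm across and 60 mm tall. Only stands by.
- garlic_mid (a point): Middle of a garlic bulb, 56 mm across and 56 mm tall. Only stands by.
- espresso_a_mid (a point): Middle of a small cream espresso cup with handle, 64x91x50 mm. Only stands by.
Not all that is in view belongs to the job. Leave any red look-alike of the part that bears lid_medium_knob alone.

How it is judged:
By the outcome, as a careful person would: the job done as asked, in the order asked, and still so for the second after the job is handed in, with the robot touching nothing.
It also fails if it takes over 96 s, if anything falls off the work surface, if the arm or the gripper's body presses on something with over 40 N, if the wrist force passes 120 N, or if a joint passes its speed limit or range.

## Working session

There is one attempt and no reset: what is moved stays moved. The work goes in short steps, Python scripts to look and compute and a shell command to move; the robot and the scene stay as the last step left them, time stands still between calls to the robot, and variables do not carry over. Pictures are saved under pics/ and viewed, and the job is handed in when it is done.

```bash
mkdir -p pics; ls
cat > h.py <<'E'
import numpy as np,cv2
from scipy.spatial.transform import Rotation as R
from plant import readout,optics,ctrl
def snap(c,fn):
    im=optics.read_camera(c); cv2.imwrite('pics/'+fn,im[:,:,::-1]); return im
def ray(c,uv,st=None):
    k=optics.calibration(c)
    d=np.linalg.inv(k['mtx'])@np.array([uv[0],uv[1],1.])
    if c=='wrist':
        st=st or readout.get_state()
        T=np.eye(4);T[:3,:3]=R.from_quat(st['tcp_rot']).as_matrix();T[:3,3]=st['eef_pos']
        M=T@np.array(k['tool_from_camera']); return M[:3,3],M[:3,:3]@d
    Rm=cv2.Rodrigues(np.array(k['rvec'],float))[0];t=np.array(k['tvec'],float).ravel()
    return -Rm.T@t,Rm.T@d
def onz(c,uv,z,st=None):
    o,d=ray(c,uv,st); return o+d*(z-o[2])/d[2]
def proj(c,p,st=None):
    k=optics.calibration(c)
    if c=='wrist':
        st=st or readout.get_state()
        T=np.eye(4);T[:3,:3]=R.from_quat(st['tcp_rot']).as_matrix();T[:3,3]=st['eef_pos']
        M=np.linalg.inv(T@np.array(k['tool_from_camera'])); q=M[:3,:3]@p+M[:3,3]
    else:
        q=cv2.Rodrigues(np.array(k['rvec'],float))[0]@p+np.array(k['tvec'],float).ravel()
    u=k['mtx']@q; return u[:2]/u[2]
E
python3 - <<'E'
from h import *
for c in('scene','top','wrist'): snap(c,c+'0.png')
for c in('scene','top'):
    o,_=ray(c,(0,0));print(c,o)
    for t in ['lid_small_knob','lid_medium_knob','lid_large_knob','pot_small_rim','pot_medium_rim','pot_large_rim','salt_shaker_mid','dial_timer_mid','garlic_mid','espresso_a_mid']:
        print(c,t,[(round(a['xy'][0]*560),round(a['xy'][1]*420),round(a['p'],2)) for a in optics.recognise(c,t)])
print(readout.get_state())
print(optics.calibration('wrist'))
E
```

```text
pics
scene [-0.18189604  0.86673566  0.69144307]
scene lid_small_knob [(254, 262, 0.59)]
scene lid_medium_knob [(253, 281, 0.74), (155, 271, 0.73)]
scene lid_large_knob [(253, 294, 0.87), (359, 209, 0.41)]
scene pot_small_rim [(289, 203, 0.95)]
scene pot_medium_rim [(219, 238, 0.7), (317, 248, 0.22)]
scene pot_large_rim [(360, 209, 0.55)]
scene salt_shaker_mid [(317, 248, 0.65)]
scene dial_timer_mid [(274, 234, 0.64)]
scene garlic_mid []
scene espresso_a_mid [(173, 294, 0.94)]
top [ 0.1787271  -0.09036537  1.29074989]
top lid_small_knob [(199, 239, 0.62)]
top lid_medium_knob [(191, 159, 0.82), (209, 255, 0.81)]
top lid_large_knob [(198, 264, 0.83)]
top pot_small_rim [(342, 215, 0.84)]
top pot_medium_rim [(241, 185, 0.76)]
top pot_large_rim [(350, 290, 0.93)]
top salt_shaker_mid [(266, 271, 0.71)]
top dial_timer_mid [(279, 229, 0.81)]
top garlic_mid [(394, 263, 0.72), (245, 185, 0.54), (201, 239, 0.41)]
top espresso_a_mid []
{'time': 1.15, 'qpos': array([-1.33998427e+00,  2.86295423e-01,  1.57669375e+00, -9.28646821e-06,
        1.27859310e+00, -1.49986411e-01]), 'dq': array([-0.00027
[... 342 characters left out ...]
 6.78629264e-06]), 'contact_force': array([ 0.06882746, -0.05580244,  0.50136675]), 'wrist_torque': array([0.04144028, 0.00372262, 0.00297442]), 'opening': 0.9975583255428992}
{'mtx': array([[316.40535088,   0.        , 280.84208839],
       [  0.        , 316.40535088, 211.63898294],
       [  0.        ,   0.        ,   1.        ]]), 'tool_from_camera': array([[ 9.99999945e-01,  8.03672196e-05, -3.20942431e-04,
        -1.02332901e-03],
       [ 2.41334615e-05,  9.49746014e-01,  3.13021579e-01,
        -7.97884846e-02],
       [ 3.29970469e-04, -3.13021570e-01,  9.49745960e-01,
        -1.64637573e-01],
       [ 0.00000000e+00,  0.00000000e+00,  0.00000000e+00,
         1.00000000e+00]])}
```

View pics/scene0.png

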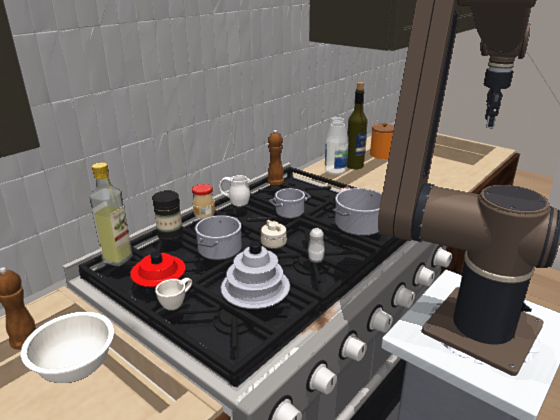

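View pics/top0.png

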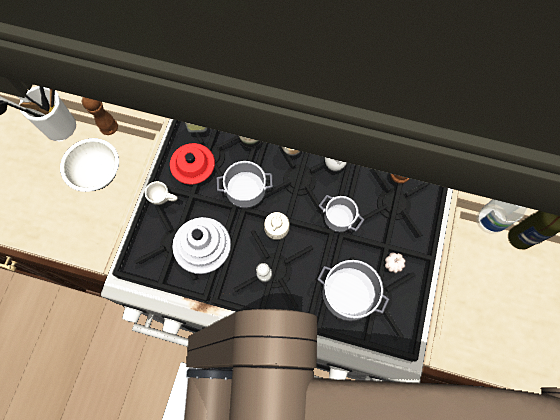

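View pics/wrist0.png

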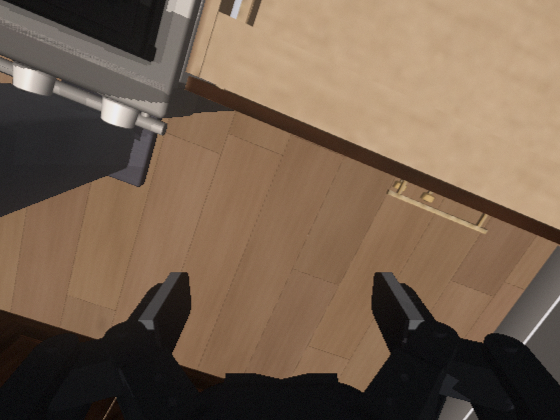

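Run:
```python
from h import *
im=cv2.imread('pics/top0.png')
a=cv2.resize(im[130:330,120:420],None,fx=2.66,fy=2.66,interpolation=cv2.INTER_CUBIC);cv2.imwrite('pics/topz.png',a)
im=cv2.imread('pics/scene0.png')
a=cv2.resize(im[160:320,140:400],None,fx=3,fy=3,interpolation=cv2.INTER_CUBIC);cv2.imwrite('pics/scenez.png',a)
for n,uv,z in [('ssm',(198,236),.113),('smallpot',(341,212),.06),('med',(244,182),.07),('large',(353,287),.08),('garlic',(395,262),.03),('timer',(277,226),.03),('salt',(264,271),.045),('cup',(155,193),.025),('red',(190,159),.045),('hood-edge l',(0,55),.5),('hood edge r',(560,190),.5)]: print(n,onz('top',uv,z).round(3))
for n,uv,z in [('ssm',(254,252),.113),('smallpot',(289,196),.06),('med',(219,230),.07),('large',(360,202),.08)]: print('scene',n,onz('scene',uv,z).round(3))
```

```text
ssm [0.459 0.196 0.113]
smallpot [ 0.642 -0.147  0.06 ]
med [0.652 0.133 0.07 ]
large [ 0.444 -0.222  0.08 ]
garlic [ 0.553 -0.322  0.03 ]
timer [0.566 0.014 0.03 ]
salt [0.43  0.012 0.045]
cup [0.569 0.377 0.025]
red [0.689 0.309 0.045]
hood-edge l [0.617 0.601 0.5  ]
hood edge r [ 0.622 -0.495  0.5  ]
scene ssm [0.449 0.217 0.113]
scene smallpot [ 0.637 -0.136  0.06 ]
scene med [0.637 0.15  0.07 ]
scene large [ 0.432 -0.203  0.08 ]
```

View pics/topz.png

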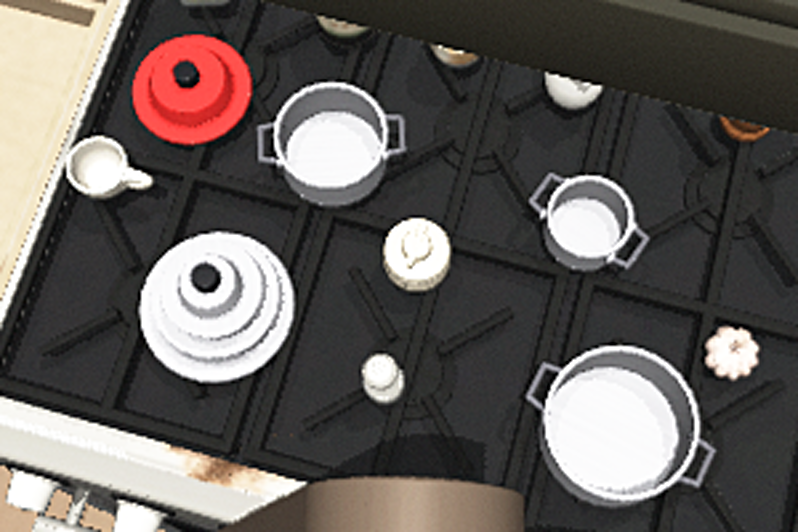

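View pics/scenez.png

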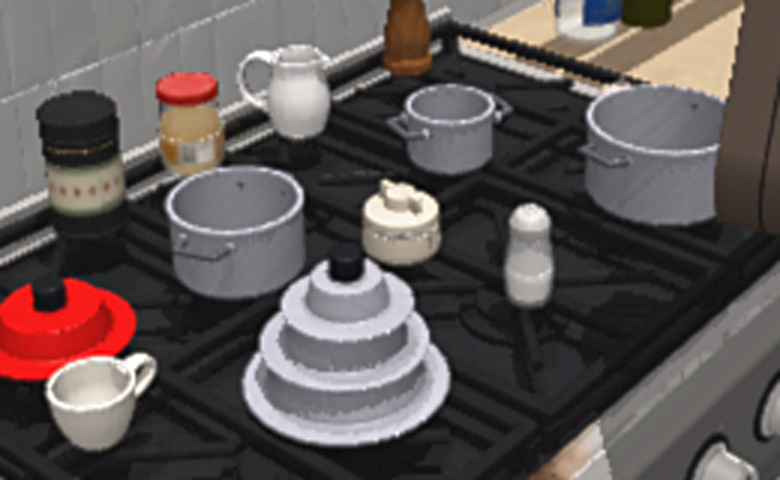

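Run:
```python
from h import *
def tri(a,b):
    o1,d1=ray('top',a);o2,d2=ray('scene',b)
    A=np.stack([d1,-d2],1);s=np.linalg.lstsq(A,o2-o1,rcond=None)[0]
    p,q=o1+s[0]*d1,o2+s[1]*d2;return ((p+q)/2).round(4),np.linalg.norm(p-q).round(4)
Z=lambda u,v:(u/2.66+120-.3,v/2.66+130-.3); S=lambda u,v:(u/3+140-.3,v/3+160-.3)
print('knob top',tri(Z(208,273),S(347,258)))
print('smallpot',tri(Z(588.5,221),S(451,106)))
print('med',tri(Z(331,141),S(235,203)))
print('salt top',tri(Z(383,366),S(530,212)))
print('red knob',tri(Z(186,71),S(49,283)))
```

```text
knob top (array([0.466 , 0.1977, 0.1143]), np.float64(0.0054))
smallpot (array([ 0.6415, -0.1474,  0.0577]), np.float64(0.0013))
med (array([0.6547, 0.1345, 0.0638]), np.float64(0.0039))
salt top (array([0.4297, 0.0115, 0.0844]), np.float64(0.0042))
red knob (array([0.6928, 0.3093, 0.0531]), np.float64(0.0016))
```

Run:
```python
from h import *
o,d1=ray('top',(0,55));_,d2=ray('top',(560,190));n=np.cross(d1,d2)
for uv in [(388,47),(310,40),(38,150),(310,5)]:
    oo,d=ray('scene',uv);print(uv,d.round(2),(oo+d*(n@(o-oo))/(n@d)).round(3))
im=cv2.imread('pics/scene0.png')
cv2.imwrite('pics/hood.png',cv2.resize(np.clip(im[0:160,0:560].astype(int)*3,0,255).astype(np.uint8),None,fx=1.42,fy=1.42))
```

```text
(388, 47) [ 0.5  -0.94 -0.16] [ 0.672 -0.731  0.413]
(310, 40) [ 0.63 -0.84 -0.15] [ 0.621 -0.203  0.5  ]
(38, 150) [ 1.   -0.4  -0.35] [0.681 0.525 0.387]
(310, 5) [ 0.65 -0.87 -0.09] [ 0.569 -0.13   0.593]
```

View pics/hood.png

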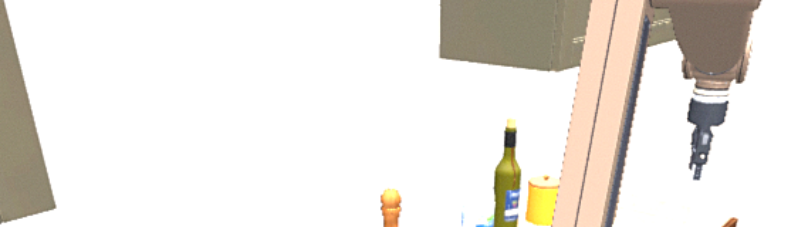

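```bash
python3 -m crank '0 0 -15 0 0 0.127; 0 0 -15 0 0 0.127; 0 0 -15 0 0 0.127; -45 -40 0 0 0 0; -45 -40 0 0 0 0' 0.2
python3 -m crank '-45 -40 0 0 0 0; -45 -40 0 0 0 0; -45 -40 0 0 0 0; -60 0 0 0 0 0; -60 0 0 0 0 0'
python3 -m crank '-60 0 0 0 0 0; -60 0 0 0 0 0; -60 0 0 0 0 0; -60 0 0 0 0 0;-60 0 0 0 0 0'
```

```text
time: 1.78
eef_pos: [0.3313, -0.5361, 0.2534]
tcp_rot: [-0.706, 0.708, -0.0, 0.0]
contact_force: [1.0, 0.1, -1.3]
opening: 0.6
time: 2.4
eef_pos: [0.4512, -0.2797, 0.2531]
tcp_rot: [0.707, -0.707, -0.0, -0.0]
contact_force: [0.2, 1.0, 0.2]
opening: 0.602
time: 3.02
eef_pos: [0.4508, 0.0202, 0.2536]
tcp_rot: [-0.707, 0.707, -0.001, 0.0]
contact_force: [1.0, -0.4, 0.4]
opening: 0.598
```

```bash
python3 -m crank '-60 0 0 0 0 0; -60 -5 0 0 0 0; -57 -5 0 0 0 0; 0 0 0 0 0 0; 0 0 0 0 0 0'
python3 - <<'E'
from h import *
st=readout.get_state();snap('wrist','w1.png')
for t in ['lid_small_knob','lid_medium_knob']:
    for a in optics.recognise('wrist',t):
        uv=(a['xy'][0]*560,a['xy'][1]*420);print(t,a['p'],uv,onz('wrist',uv,.113,st))
print(st['eef_pos'])
E
```

```text
time: 3.65
eef_pos: [0.4609, 0.1952, 0.2531]
tcp_rot: [0.707, -0.707, 0.0, 0.0]
contact_force: [0.4, -0.3, -0.8]
opening: 0.601
lid_small_knob 0.85 (274.4, 180.096) [0.47248535 0.20224878 0.113     ]
lid_medium_knob 0.97 (178.584, 9.911999999999999) [0.61779889 0.28165656 0.113     ]
lid_medium_knob 0.56 (262.91999999999996, 135.786) [0.51492839 0.21278432 0.113     ]
lid_medium_knob 0.38 (437.08, 82.992) [0.56106225 0.05627058 0.113     ]
[0.46092083 0.19517627 0.25305468]
```

View pics/w1.png

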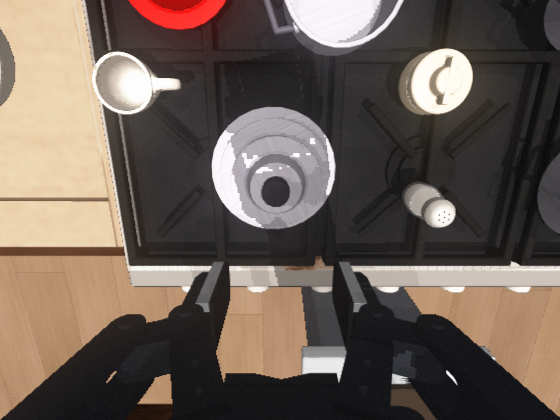

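Run:
```python
from h import *
im=cv2.imread('pics/w1.png');cv2.imwrite('pics/w1z.png',cv2.resize(im[95:240,195:350],None,fx=4,fy=4,interpolation=cv2.INTER_CUBIC))
print(onz('wrist',(275,190),.124),onz('wrist',(273.5,168),.009))
# overlay
c=np.array([.462,.199])
out=cv2.resize(im,None,fx=1)
big=cv2.resize(im,None,fx=4,fy=4)
for r,z in[(.014,.124),(.027,.102),(.051,.078),(.066,.044),(.081,.010)]:
    p=np.array([proj('wrist',np.array([c[0]+r*np.cos(t),c[1]+r*np.sin(t),z])) for t in np.linspace(0,6.28,80)])
    cv2.polylines(big,[np.int32(p*4+1.5)],True,(0,0,255),1)
cv2.imwrite('pics/ov1.png',big[380:960,780:1400])
```

```text
[0.46562176 0.20045726 0.124     ] [0.46573634 0.20445562 0.009     ]Traceback (most recent call last):
  File "<stdin>", line 6, in <module>
cv2.error: OpenCV(4.12.0) /io/opencv/modules/imgproc/src/resize.cpp:4211: error: (-215:Assertion failed) inv_scale_y > 0 in function 'resize'
```

```bash
cat >> h.py <<'E'
def overlay(fn,out,c,circs,box,f=4,st=None,cam='wrist'):
    im=cv2.imread('pics/'+fn);x0,y0,x1,y1=box
    big=cv2.resize(im,None,fx=f,fy=f,interpolation=cv2.INTER_CUBIC)
    for r,z in circs:
        p=np.array([proj(cam,np.array([c[0]+r*np.cos(t),c[1]+r*np.sin(t),z]),st) for t in np.linspace(0,6.28,80)])
        cv2.polylines(big,[np.int32(p*f+f/2)],True,(0,0,255),1)
    cv2.imwrite('pics/'+out,big[y0*f:y1*f,x0*f:x1*f])
E
python3 -c "
from h import *
overlay('w1.png','ov1.png',(.4655,.201),[(.014,.124),(.027,.102),(.051,.078),(.066,.044),(.081,.010)],(195,95,350,240))"
```

```text
(no output)
```

View pics/ov1.png

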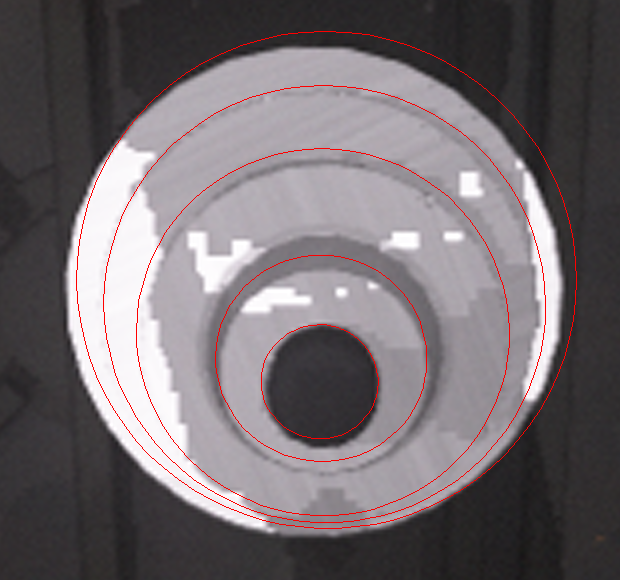

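```bash
python3 -m crank '-6 -3.5 40 0 0 0; 0 0 40 0 0 0; 0 0 40 0 0 0; 0 0 26 0 0 0; 0 0 0 0 0 0'
python3 - <<'E'
from h import *
st=readout.get_state();snap('wrist','w2.png');snap('scene','s2.png')
a=cv2.imread('pics/w2.png');b=cv2.imread('pics/s2.png')
b=cv2.resize(b[190:320,170:345],(560,416))
cv2.imwrite('pics/c2.png',cv2.resize(np.vstack([a,b]),None,fx=.71,fy=.71))
E
```

```text
time: 4.42
eef_pos: [0.4629, 0.1997, 0.1049]
tcp_rot: [-0.706, 0.708, 0.001, -0.002]
contact_force: [0.3, -0.2, -0.3]
opening: 0.6
```

View pics/c2.png

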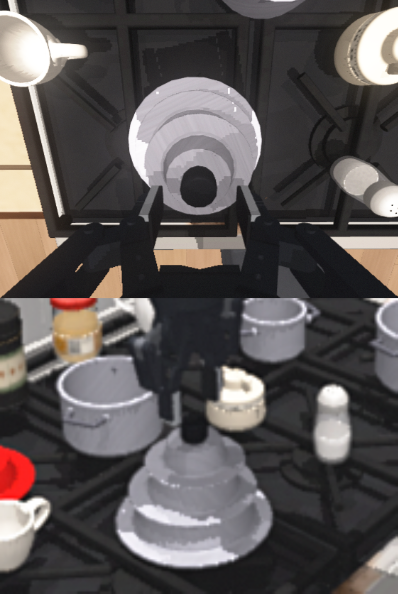

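Run:
```python
from h import *
st=readout.get_state();p=st['eef_pos'];print(p,st['opening'])
for d in([0,.0255,0],[0,-.0255,0],[0,.0255,.019],[0,0,0]):
  q=p+np.array(d);print(d,proj('scene',q),proj('wrist',q))
im=cv2.imread('pics/s2.png');cv2.imwrite('pics/s2z.png',cv2.resize(im[210:310,200:310],None,fx=6,fy=6,interpolation=cv2.INTER_CUBIC))
for z in(.124,.102): print('knob',proj('scene',np.array([.4645,.201,z])),proj('wrist',np.array([.4645,.201,z])))
```

```text
[0.46541442 0.20066273 0.10815741] 0.5978231983887586
[0, 0.0255, 0] [245.83462928 252.90131231] [237.65977893 253.42251646]
[0, -0.0255, 0] [261.17950711 243.65667181] [326.69479914 253.30498546]
[0, 0.0255, 0.019] [245.49962816 245.66983747] [232.85712542 269.53283138]
[0, 0, 0] [253.62904092 248.20550865] [282.16944909 253.36376131]
knob [253.60170671 242.44428706] [281.6274368  268.10963156]
knob [253.90710706 250.69867962] [281.56679885 250.22201412]
```

View pics/s2z.png

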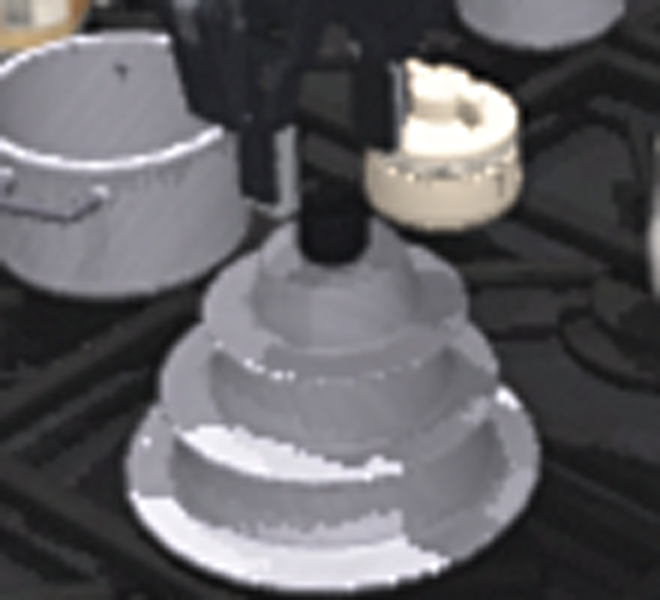

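View pics/w2.png

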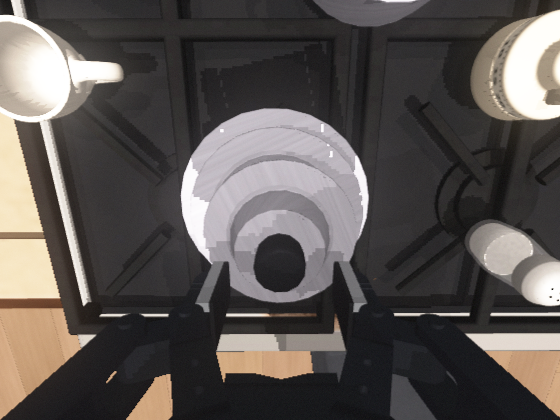

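```bash
python3 -m crank '0 0 5 0 0 0; 0 0 0 0 0 0; 0 0 0 0 0 0; 0 0 0 0 0 0; 0 0 0 0 0 0' -1 30
python3 - <<'E'
from h import *
snap('wrist','w3.png');im=snap('scene','s3.png')[:,:,::-1];cv2.imwrite('pics/s3z.png',cv2.resize(im[210:310,200:310],None,fx=6,fy=6,interpolation=cv2.INTER_CUBIC))
s=readout.get_state();print(s['eef_pos'],s['opening'],s['contact_force'])
E
```

```text
time: 5.15
eef_pos: [0.4646, 0.2014, 0.1023]
tcp_rot: [-0.707, 0.707, -0.0, 0.0]
contact_force: [0.3, 0.4, -0.6]
opening: -0.001
[0.46457723 0.20137146 0.10217524] 0.002259920925441286 [-0.58437935 -0.34227565 -0.41667342]
```

View pics/s3z.png

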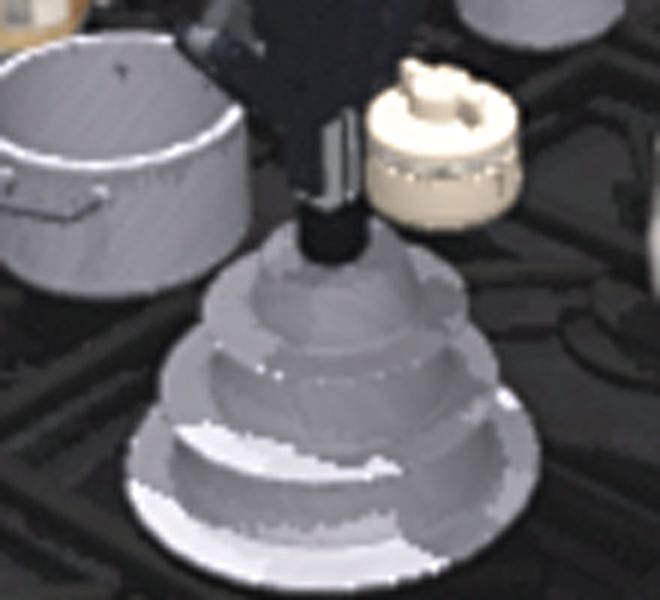

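View pics/w3.png

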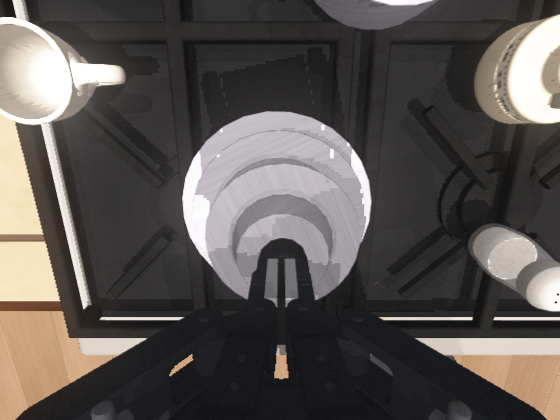

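Run:
```python
from h import *
im=cv2.imread('pics/w3.png');cv2.imwrite('pics/w3z.png',cv2.resize(im[200:330,200:360],None,fx=4.5,fy=4.5,interpolation=cv2.INTER_CUBIC))
p=readout.get_state()['eef_pos']
for dz in(0,.01,.02,.03): print(dz,proj('wrist',p+[0,0,dz]),proj('scene',p+[0,0,dz]))
for z in(.124,.114,.102,.09): print('knob top',z,proj('wrist',np.array([.465,.201,z])),proj('scene',np.array([.465,.201,z])))
```

```text
0 [282.1727217  253.36898121] [253.76836737 250.68963671]
0.01 [282.23754987 261.44494776] [253.62963065 246.95578255]
0.02 [282.3099676  270.46638295] [253.48970677 243.18997848]
0.03 [282.39139053 280.60964155] [253.34858045 239.39181267]
knob top 0.124 [283.0580913  271.48574964] [253.43953037 242.37022554]
knob top 0.114 [282.94305351 262.30825387] [253.5797135  246.14074578]
knob top 0.102 [282.82091943 252.56462955] [253.74636416 250.62316556]
knob top 0.09 [282.71323403 243.97369398] [253.91132761 255.06020441]
```

View pics/w3z.png

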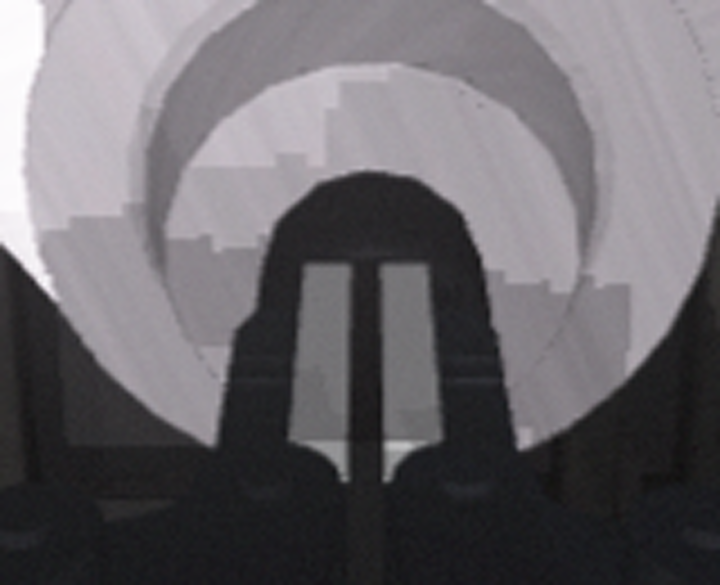

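```bash
python3 -m crank '0 0 -6 0 0 0; 0 0 0 0 0 0; 0 0 0 0 0 0; 0 0 0 0 0 0' 0.2
python3 -m crank '0 0 8 0 0 0; 0 0 5 0 0 0; 0 0 0 0 0 0'
python3 -m crank '0 0 4 0 0 0; 0 0 0 0 0 0'
python3 - <<'E'
from h import *
im=snap('scene','s4.png')[:,:,::-1];a=cv2.resize(im[210:310,200:310],None,fx=5,fy=5,interpolation=cv2.INTER_CUBIC)
cv2.imwrite('pics/s4z.png',a)
im=snap('wrist','w4.png')
s=readout.get_state();print(s['eef_pos'],s['opening'],s['contact_force'])
E
```

```text
time: 5.75
eef_pos: [0.4645, 0.2013, 0.1081]
tcp_rot: [-0.707, 0.707, 0.0, -0.0]
contact_force: [0.4, 0.5, -0.1]
opening: 0.601
time: 6.12
eef_pos: [0.4639, 0.2012, 0.0941]
tcp_rot: [-0.707, 0.707, 0.001, -0.001]
contact_force: [0.3, 0.0, 0.4]
opening: 0.602
time: 6.38
eef_pos: [0.4644, 0.2013, 0.0908]
tcp_rot: [-0.707, 0.707, 0.0, -0.0]
contact_force: [-0.2, 0.1, 0.4]
opening: 0.599
[0.46460453 0.20134157 0.09115432] 0.604022963619726 [ 0.11874512 -1.55695746 -0.86671448]
```

View pics/s4z.png

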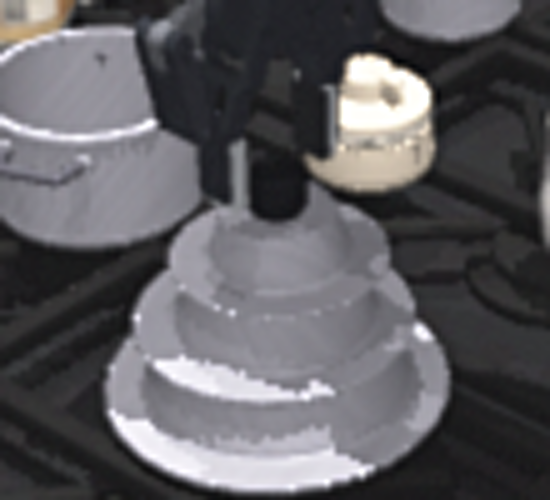

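View pics/w4.png

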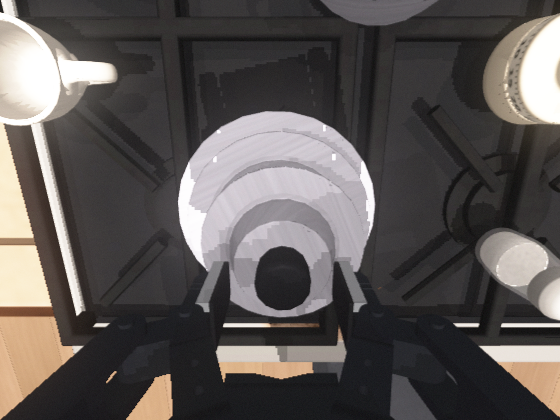

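```bash
python3 -m crank '0 0 1 0 0 0; 0 0 0 0 0 0; 0 0 0 0 0 0; 0 0 0 0 0 0' -1 35
python3 - <<'E'
from h import *
im=snap('scene','s5.png')[:,:,::-1];a=cv2.resize(im[210:310,200:310],None,fx=5,fy=5,interpolation=cv2.INTER_CUBIC)
cv2.imwrite('pics/s5z.png',a)
s=readout.get_state();print(s['eef_pos'],s['opening'],s['contact_force'])
E
```

```text
time: 6.98
eef_pos: [0.4648, 0.2014, 0.0903]
tcp_rot: [-0.707, 0.707, -0.0, 0.0]
contact_force: [0.1, -0.2, 1.4]
opening: 0.303
[0.46478646 0.20139732 0.09033717] 0.3055112477177961 [-0.24132451  0.19216665  2.32471841]
```

View pics/s5z.png

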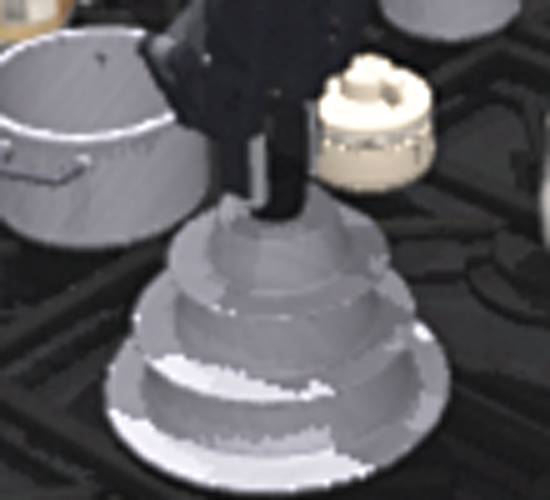

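```bash
python3 -m crank '0 0 -10 0 0 0; 0 0 -20 0 0 0; 0 0 -40 0 0 0; 0 0 -50 0 0 0; 0 0 0 0 0 0'
python3 - <<'E'
from h import *
im=snap('scene','s6.png')[:,:,::-1];a=cv2.resize(im[130:310,150:340],None,fx=3.2,fy=3.2,interpolation=cv2.INTER_CUBIC)
cv2.imwrite('pics/s6z.png',a)
E
```

```text
time: 7.65
eef_pos: [0.4674, 0.202, 0.216]
tcp_rot: [-0.707, 0.707, -0.003, 0.004]
contact_force: [0.4, -0.4, -0.5]
opening: 0.302
```

View pics/s6z.png

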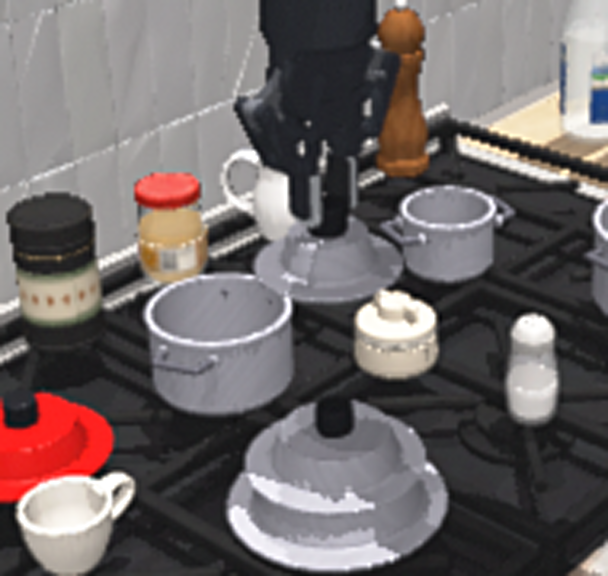

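```bash
python3 -m crank '50 -5 0 0 0 0; 50 -5 0 0 0 0; 50 -10 0 0 0 0; 50 -10 0 0 0 0; 50 -5 0 0 0 0'
python3 -m crank '50 0 0 0 0 0; 48 0 0 0 0 0; 0 0 0 0 0 0; 0 0 0 0 0 0; 0 0 0 0 0 0'
python3 - <<'E'
from h import *
st=readout.get_state();snap('wrist','w7.png')
print(optics.recognise('wrist','pot_small_rim'),st['eef_pos'])
np.save('st7.npy',st,allow_pickle=True)
E
```

```text
time: 8.32
eef_pos: [0.4984, -0.05, 0.2081]
tcp_rot: [-0.707, 0.707, 0.002, -0.001]
contact_force: [-0.2, 0.1, -0.9]
opening: 0.311
time: 8.95
eef_pos: [0.4991, -0.1453, 0.2093]
tcp_rot: [0.708, -0.707, -0.001, 0.0]
contact_force: [-0.5, 0.4, -1.5]
opening: 0.307
[{'xy': [0.5109, 0.0893], 'p': 0.74}] [ 0.49912346 -0.14530475  0.20933868]
```

View pics/w7.png

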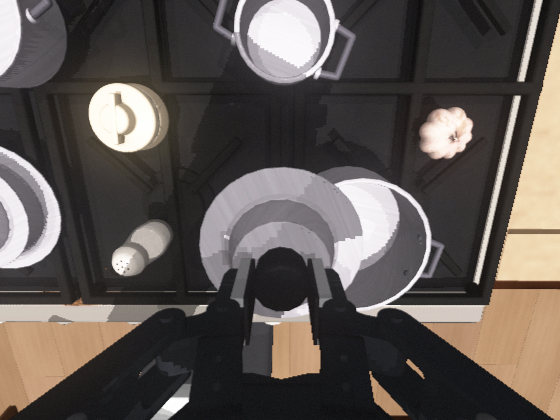

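```bash
python3 -m crank '0 -50 0 0 0 0; 0 -5 0 0 0 0; 0 0 0 0 0 0; 0 0 0 0 0 0; 0 0 0 0 0 0'
cat >> h.py <<'E'
from scipy.optimize import least_squares
def fitrim(im,st,g,ro,z,cam='wrist',tol=.012):
    # detect outer/bright rim: sample radial profile; find rim ring (bright) edges by max gradient near outer radius
    gray=cv2.cvtColor(im,cv2.COLOR_RGB2GRAY).astype(float)
    return gray
E
python3 - <<'E'
from h import *
st=readout.get_state();snap('wrist','w8.png')
np.save('st8.npy',st,allow_pickle=True);print(st['eef_pos'])
g=onz('wrist',(284,95),.06,st);print(g)
overlay('w8.png','ov8.png',(.640,-.147),[(.045,.06),(.040,.06)],(200,0,380,160),f=4,st=st)
E
```

```text
time: 9.68
eef_pos: [0.554, -0.1466, 0.2104]
tcp_rot: [-0.707, 0.707, -0.0, 0.0]
contact_force: [-0.5, -0.8, -0.6]
opening: 0.307
[ 0.55395422 -0.14663438  0.21044739]
[ 0.6443789  -0.14882426  0.06      ]
```

View pics/ov8.png

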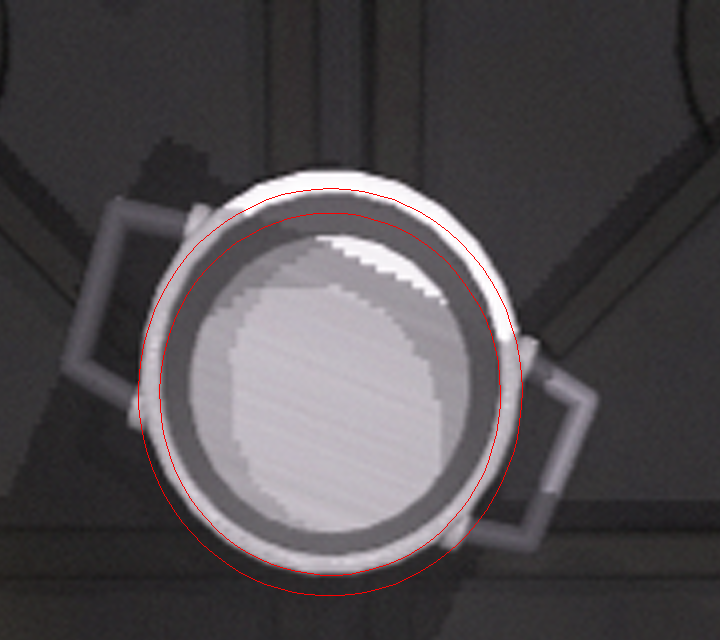

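```bash
cat >> h.py <<'E'
def fitbox(cam,st,box,r,x0):
    # box: u0,u1,v0,v1 of the outer rim circle in pixels -> x,y,z
    def f(p):
        q=np.array([proj(cam,np.array([p[0]+r*np.cos(t),p[1]+r*np.sin(t),p[2]]),st) for t in np.linspace(0,2*np.pi,90)])
        return [q[:,0].min()-box[0],q[:,0].max()-box[1],q[:,1].min()-box[2],q[:,1].max()-box[3]]
    s=least_squares(f,x0);return s.x.round(4),np.round(s.fun,2)
E
python3 - <<'E'
from h import *
st=np.load('st8.npy',allow_pickle=True).item()
b=np.array([147,520.5,170,575])/4+np.array([200,200,0,0])-.4
print(fitbox('wrist',st,b,.045,[.64,-.147,.06]))
E
```

```text
(array([ 0.6446, -0.148 ,  0.053 ]), array([-0.42,  0.42,  0.37, -0.41]))
```

```bash
python3 -m crank '1 -45 0 0 0 0; 0.5 -45 0 0 0 0; 0 0 40 0 0 0; 0 0 40 0 0 0; 0 0 0 0 0 0'
python3 -m crank '0 0 30 0 0 0; 0 0 0 0 0 0; 0 0 0 0 0 0'
python3 - <<'E'
from h import *
st=readout.get_state();snap('wrist','w9.png');im=snap('scene','s9.png')[:,:,::-1];a=cv2.resize(im[130:260,230:400],None,fx=3.5,fy=3.5,interpolation=cv2.INTER_CUBIC)
cv2.imwrite('pics/s9z.png',a);print(st['eef_pos'],st['contact_force'])
E
```

```text
time: 10.35
eef_pos: [0.6413, -0.1472, 0.1255]
tcp_rot: [-0.707, 0.707, 0.004, -0.002]
contact_force: [-0.4, 0.3, -0.6]
opening: 0.307
time: 10.72
eef_pos: [0.6456, -0.1487, 0.1026]
tcp_rot: [-0.707, 0.707, -0.001, 0.001]
contact_force: [0.2, 0.0, -0.1]
opening: 0.307
[ 0.64556212 -0.14872841  0.10261001] [ 0.22582227  0.01393125 -0.12889346]
```

View pics/s9z.png

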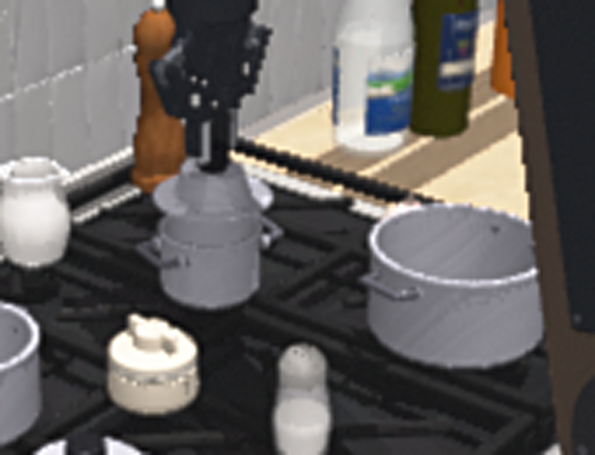

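View pics/w9.png

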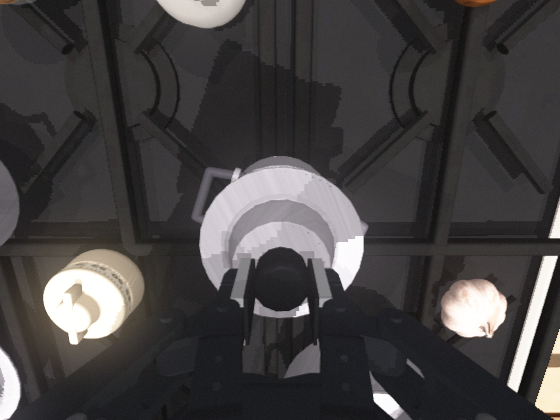

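```bash
python3 -m crank '0 0 14 0 0 0; 0 0 0 0 0 0'
python3 -m crank '0 0 4 0 0 0; 0 0 0 0 0 0'
python3 -m crank '0 0 4 0 0 0; 0 0 0 0 0 0'
python3 -m crank '0 0 3 0 0 0; 0 0 0 0 0 0'
```

```text
time: 11.08
eef_pos: [0.6433, -0.1478, 0.0844]
tcp_rot: [-0.707, 0.707, 0.001, -0.001]
contact_force: [-0.1, -0.5, -0.0]
opening: 0.309
time: 11.32
eef_pos: [0.6442, -0.1481, 0.0816]
tcp_rot: [-0.707, 0.707, 0.0, -0.0]
contact_force: [-0.0, -0.7, -0.6]
opening: 0.313
time: 11.58
eef_pos: [0.6442, -0.1481, 0.0777]
tcp_rot: [-0.707, 0.707, 0.0, -0.0]
contact_force: [-0.2, 0.6, -0.7]
opening: 0.306
time: 11.82
eef_pos: [0.6448, -0.1484, 0.0755]
tcp_rot: [-0.707, 0.707, -0.0, 0.0]
contact_force: [0.5, -0.8, 0.9]
opening: 0.305
```

```bash
python3 -m crank '0 0 1 0 0 0; 0 0 0 0 0 0'
python3 -m crank '0 0 1 0 0 0; 0 0 0 0 0 0'
python3 - <<'E'
from h import *
st=readout.get_state();im=snap('scene','s10.png')[:,:,::-1];a=cv2.resize(im[130:260,230:400],None,fx=3.5,fy=3.5,interpolation=cv2.INTER_CUBIC)
cv2.imwrite('pics/s10z.png',a);print(st['eef_pos'],st['contact_force'])
E
```

```text
time: 12.08
eef_pos: [0.6449, -0.1485, 0.0754]
tcp_rot: [-0.707, 0.707, -0.0, 0.0]
contact_force: [-1.7, -0.5, 4.9]
opening: 0.307
time: 12.32
eef_pos: [0.6449, -0.1485, 0.0753]
tcp_rot: [-0.707, 0.707, -0.0, 0.0]
contact_force: [-2.8, 1.4, 8.8]
opening: 0.305
[ 0.64493417 -0.14846818  0.07530483] [-2.76325838  1.36057206  8.80695936]
```

View pics/s10z.png

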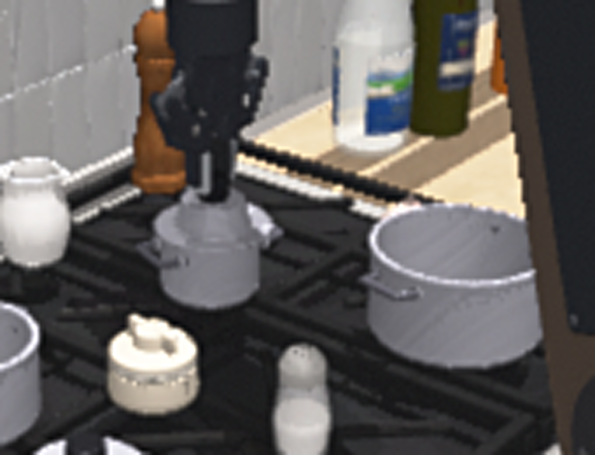

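```bash
python3 -m crank '0 0 -1.5 0 0 0; 0 0 0 0 0 0; 0 0 0 0 0 0; 0 0 0 0 0 0' 0.2
python3 -m crank '0 0 -30 0 0 0; 0 0 -40 0 0 0; 0 40 -40 0 0 0; -20 50 -20 0 0 0; 0 0 0 0 0 0'
python3 - <<'E'
from h import *
st=readout.get_state();snap('wrist','w11.png');im=snap('scene','s11.png')[:,:,::-1];a=cv2.resize(im[130:260,230:400],None,fx=3.5,fy=3.5,interpolation=cv2.INTER_CUBIC)
cv2.imwrite('pics/s11z.png',a);print(st['eef_pos'],st['contact_force'])
np.save('st11.npy',st,allow_pickle=True)
E
```

```text
time: 12.88
eef_pos: [0.6443, -0.1481, 0.0741]
tcp_rot: [-0.707, 0.707, 0.0, -0.0]
contact_force: [-0.1, -0.3, -0.3]
opening: 0.596
time: 13.5
eef_pos: [0.5528, -0.1272, 0.2064]
tcp_rot: [0.707, -0.707, 0.001, -0.0]
contact_force: [0.7, -0.8, -0.0]
opening: 0.601
[ 0.55280009 -0.12724297  0.206415  ] [ 0.74538949 -0.80747663 -0.02716863]
```

View pics/s11z.png

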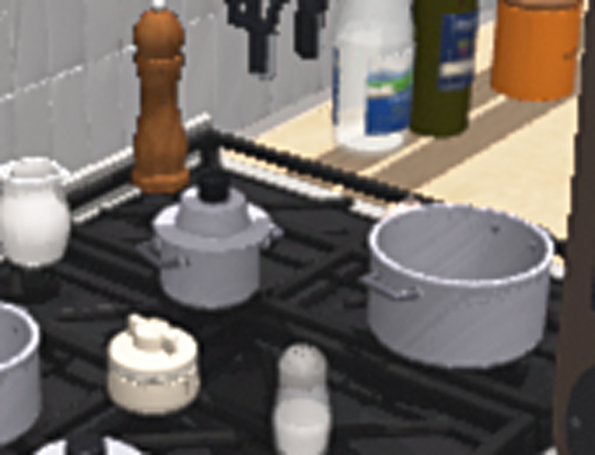

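View pics/w11.png

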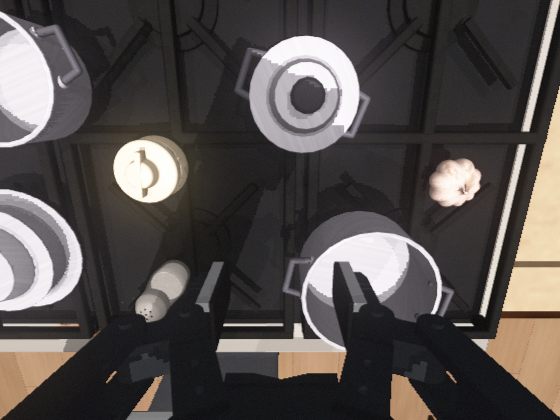

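```bash
python3 -m crank '-55 0 0 0 0 0; -55 0 0 0 0 0; -55 0 0 0 0 0; -55 0 0 0 0 0; -40 0 -5 0 0 0'
python3 -m crank '0 0 0 0 0 0; 0 0 0 0 0 0; 0 0 0 0 0 0'
python3 - <<'E'
from h import *
st=readout.get_state();snap('wrist','w12.png');print(st['eef_pos'])
np.save('st12.npy',st,allow_pickle=True)
im=cv2.imread('pics/w12.png');cv2.imwrite('pics/w12z.png',cv2.resize(im[0:200,180:380],None,fx=3,fy=3,interpolation=cv2.INTER_CUBIC))
E
```

```text
time: 14.22
eef_pos: [0.5549, 0.134, 0.208]
tcp_rot: [0.707, -0.707, -0.001, 0.001]
contact_force: [0.1, -0.1, 0.6]
opening: 0.601
time: 14.6
eef_pos: [0.5549, 0.1306, 0.209]
tcp_rot: [-0.706, 0.708, 0.0, -0.0]
contact_force: [-0.2, -0.1, -0.2]
opening: 0.6
[0.55485233 0.13062789 0.20895763]
```

View pics/w12.png

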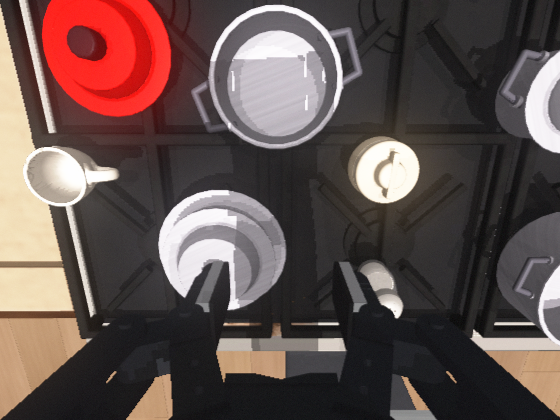

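View pics/w12z.png

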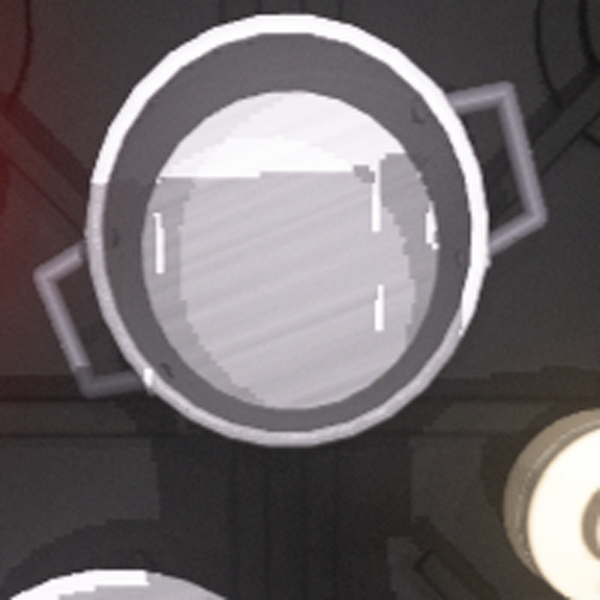

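```bash
python3 -m crank '-35 45 0 0 0 0; -35 45 0 0 0 0; 0 0 0 0 0 0; 0 0 0 0 0 0; 0 0 0 0 0 0'
python3 - <<'E'
from h import *
s=np.load('st12.npy',allow_pickle=True).item()
print('medpot',fitbox('wrist',s,np.array([88,489,13,446])/3+np.array([180,180,0,0])-.4,.06,[.65,.133,.06]))
st=readout.get_state();snap('wrist','w13.png');print(st['eef_pos'])
np.save('st13.npy',st,allow_pickle=True)
print(optics.recognise('wrist','lid_medium_knob'))
im=cv2.imread('pics/w13.png');cv2.imwrite('pics/w13z.png',cv2.resize(im[80:280,180:380],None,fx=3,fy=3,interpolation=cv2.INTER_CUBIC))
E
```

```text
time: 15.28
eef_pos: [0.4656, 0.2009, 0.2098]
tcp_rot: [-0.706, 0.708, -0.0, 0.0]
contact_force: [0.2, 0.0, -0.5]
opening: 0.604
medpot (array([0.6568, 0.1358, 0.0661]), array([ 0.06, -0.06, -0.05,  0.06]))
[0.46564924 0.20088455 0.20981774]
[{'xy': [0.4988, 0.4295], 'p': 0.87}, {'xy': [0.3043, 0.0181], 'p': 0.73}]
```

View pics/w13z.png

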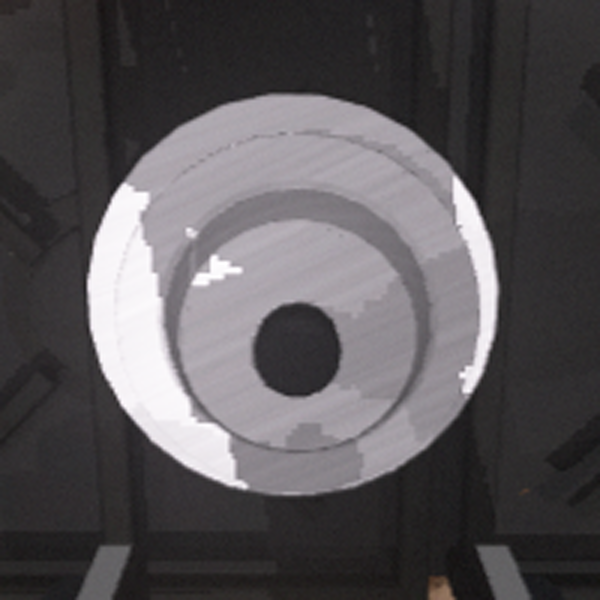

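Run:
```python
from h import *
s=np.load('st13.npy',allow_pickle=True).item()
o=np.array([180,180,80,80])-.4
print('flat top',fitbox('wrist',s,np.array([177,420,219,450])/3+o,.04,[.46,.2,.06]))
print('brim L',fitbox('wrist',s,np.array([88,497,93,495])/3+o,.081,[.46,.2,.01]))
overlay('w13.png','ov13.png',(.465,.2005),[(.014,.086),(.014,.064),(.04,.064)],(180,80,380,280),f=3,st=s)
```

```text
flat top (array([0.4643, 0.2034, 0.0688]), array([ 0.38, -0.38, -0.38,  0.41]))
brim L (array([0.4607, 0.2061, 0.006 ]), array([-0.06,  0.06,  0.05, -0.06]))Traceback (most recent call last):
  File "<stdin>", line 6, in <module>
  File "h.py", line 30, in overlay
    p=np.array([proj(cam,np.array([c[0]+r*np.cos(t),c[1]+r*np.sin(t),z]),st) for t in np.linspace(0,6.28,80)])
                ~~~~^^^^^^^^^^^^^^^^^^^^^^^^^^^^^^^^^^^^^^^^^^^^^^^^^^^^^^^^
  File "h.py", line 18, in proj
    k=optics.calibration(c)
ValueError: time passes only in moves, steps and waits
```

```bash
python3 - <<'E'
s=open('h.py').read()
s=s.replace("optics.calibration(c)","cal(c)").replace("def snap","_C={}\ndef cal(c):\n    if c not in _C:_C[c]=optics.calibration(c)\n    return _C[c]\ndef snap",1)
open('h.py','w').write(s)
E
python3 - <<'E'
from h import *
s=np.load('st13.npy',allow_pickle=True).item()
print(onz('wrist',(296/3+180-.4,353/3+80-.4),.086,s))
overlay('w13.png','ov13.png',(.4643,.2034),[(.014,.086),(.014,.064),(.04,.066)],(180,80,380,280),f=3,st=s)
E
```

```text
[0.4643729  0.20412415 0.086     ]
```

View pics/ov13.png

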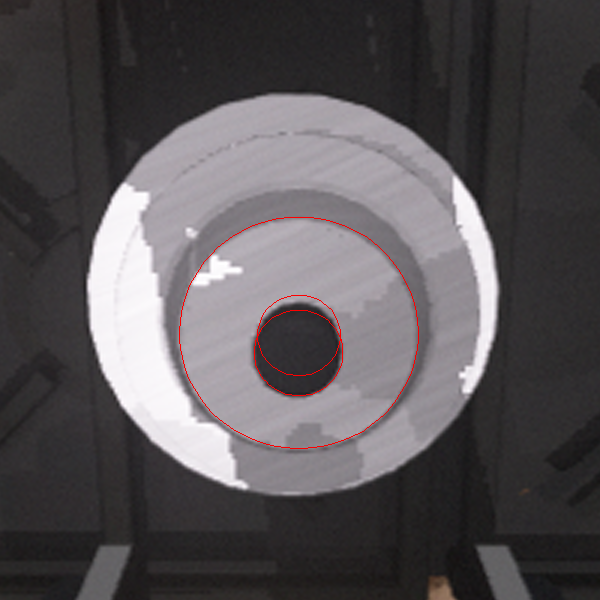

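```bash
python3 -m crank '-2.8 1 50 0 0 0; 0 0 50 0 0 0; 0 0 40 0 0 0; 0 0 0 0 0 0; 0 0 0 0 0 0'
python3 -m crank '0 0 10 0 0 0; 0 0 0 0 0 0; 0 0 0 0 0 0'
```

```text
time: 16.0
eef_pos: [0.4651, 0.2047, 0.0712]
tcp_rot: [-0.707, 0.707, -0.001, 0.001]
contact_force: [0.8, 0.7, 0.7]
opening: 0.601
time: 16.38
eef_pos: [0.4639, 0.2047, 0.0602]
tcp_rot: [-0.707, 0.707, -0.0, 0.0]
contact_force: [0.0, -0.8, -0.0]
opening: 0.599
```

```bash
python3 -m crank '0 0 3 0 0 0; 0 0 0 0 0 0; 0 0 0 0 0 0'
python3 -m crank '0 0 0 0 0 0; 0 0 0 0 0 0; 0 0 0 0 0 0; 0 0 0 0 0 0' -1 40
python3 -m crank '0 0 -10 0 0 0; 0 0 -20 0 0 0; 0 0 -40 0 0 0; 0 0 -50 0 0 0; 0 0 -30 0 0 0'
python3 - <<'E'
from h import *
im=snap('scene','s14.png')[:,:,::-1];a=cv2.resize(im[130:310,150:340],None,fx=3.2,fy=3.2,interpolation=cv2.INTER_CUBIC)
cv2.imwrite('pics/s14z.png',a)
E
```

```text
time: 16.75
eef_pos: [0.4635, 0.2046, 0.0566]
tcp_rot: [-0.707, 0.707, 0.0, -0.0]
contact_force: [0.3, 0.2, 0.3]
opening: 0.599
time: 17.25
eef_pos: [0.4639, 0.2047, 0.0569]
tcp_rot: [-0.707, 0.707, -0.0, 0.0]
contact_force: [-0.2, 0.8, 2.0]
opening: 0.299
time: 17.88
eef_pos: [0.4642, 0.2048, 0.2097]
tcp_rot: [-0.707, 0.707, -0.001, 0.001]
contact_force: [-0.3, 0.6, -0.2]
opening: 0.304
```

View pics/s14z.png

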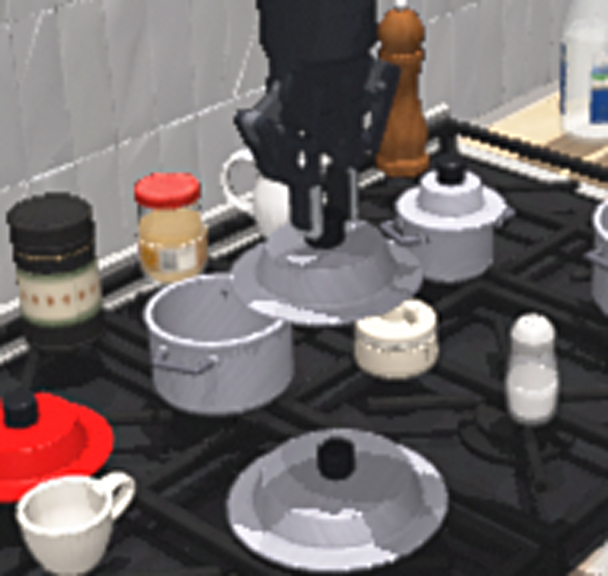

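```bash
python3 -m crank '17 -48 0 0 0 0; 17 -48 0 0 0 0; 17 -48 0 0 0 0; 18 -48.5 0 0 0 0; 0 0 0 0 0 0'
python3 -m crank '0 0 40 0 0 0; 0 0 40 0 0 0; 0 0 0 0 0 0; 0 0 0 0 0 0'
python3 - <<'E'
from h import *
st=readout.get_state();snap('wrist','w15.png');im=snap('scene','s15.png')[:,:,::-1];a=cv2.resize(im[130:310,150:340],None,fx=3.2,fy=3.2,interpolation=cv2.INTER_CUBIC)
cv2.imwrite('pics/s15z.png',a);print(st['eef_pos'])
E
```

```text
time: 18.55
eef_pos: [0.6576, 0.1336, 0.2038]
tcp_rot: [-0.706, 0.708, 0.001, -0.001]
contact_force: [-0.7, -0.4, -1.7]
opening: 0.305
time: 19.05
eef_pos: [0.6563, 0.136, 0.128]
tcp_rot: [0.707, -0.707, 0.0, -0.001]
contact_force: [0.6, -0.0, -0.2]
opening: 0.297
[0.65628724 0.13601581 0.12801555]
```

View pics/s15z.png

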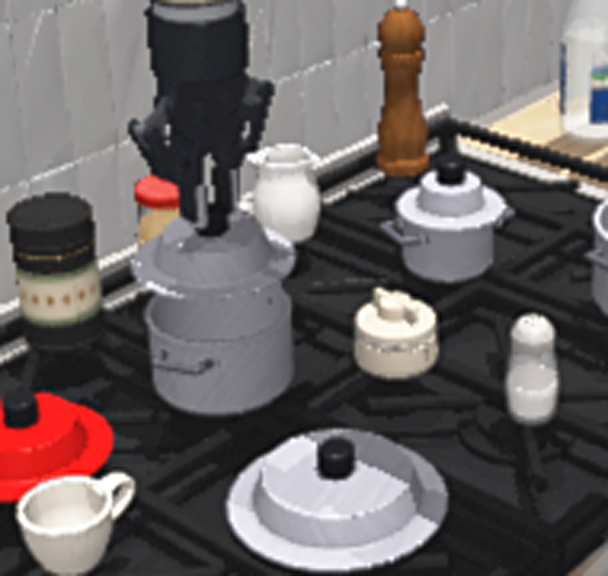

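View pics/w15.png

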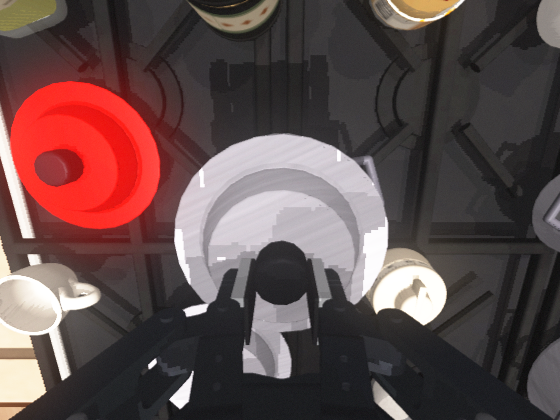

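Run:
```python
from h import *
for x,y,z in[(.6568,.1358,.066),(.6565,.136,.106),(.6568,.1308,.066),(.6518,.1358,.066),(.6446,-.148,.055),(.6446,-.148,.08)]: print((proj('scene',np.array([x,y,z]))-[150,130])*3.2)
```

```text
[216.82347984 309.91860071]
[213.62763546 267.20242344]
[221.27682729 307.60478133]
[221.02478182 311.84280279]
[446.6119308  209.71206741]
[446.6949982 185.7677779]
```

```bash
python3 -m crank '1 0 28 0 0 0; 0 0 0 0 0 0; 0 0 0 0 0 0'
python3 -m crank '0 0 6 0 0 0; 0 0 0 0 0 0'
python3 -m crank '0 0 5 0 0 0; 0 0 0 0 0 0'
python3 -m crank '0 0 3 0 0 0; 0 0 0 0 0 0'
```

```text
time: 19.52
eef_pos: [0.6569, 0.1347, 0.1005]
tcp_rot: [-0.707, 0.707, -0.001, 0.001]
contact_force: [-0.3, -0.7, -1.0]
opening: 0.298
time: 19.77
eef_pos: [0.656, 0.1346, 0.0927]
tcp_rot: [-0.707, 0.707, 0.0, -0.0]
contact_force: [0.0, -0.3, -1.1]
opening: 0.3
time: 20.02
eef_pos: [0.6556, 0.1345, 0.0869]
tcp_rot: [-0.707, 0.707, 0.0, -0.0]
contact_force: [0.2, -0.4, -0.8]
opening: 0.302
time: 20.27
eef_pos: [0.6562, 0.1346, 0.086]
tcp_rot: [-0.707, 0.707, -0.0, -0.0]
contact_force: [-2.2, -0.1, 3.9]
opening: 0.302
```

Seated at the predicted height (0.0857). Release.

```bash
python3 -m crank '0 0 -1 0 0 0; 0 0 0 0 0 0; 0 0 0 0 0 0; 0 0 0 0 0 0' 0.2
python3 -m crank '0 0 -30 0 0 0; 0 0 -40 0 0 0; 0 40 -40 0 0 0; 0 55 -10 0 0 0; -10 50 0 0 0 0'
python3 -m crank '-60 30 0 0 0 0; 0 15 0 0 0 0; 0 0 0 0 0 0; 0 0 0 0 0 0; 0 0 0 0 0 0'
python3 - <<'E'
from h import *
st=readout.get_state();snap('wrist','w16.png');print(st['eef_pos'])
np.save('st16.npy',st,allow_pickle=True)
im=snap('scene','s16.png')[:,:,::-1];a=cv2.resize(im[130:310,150:340],None,fx=3.2,fy=3.2,interpolation=cv2.INTER_CUBIC)
cv2.imwrite('pics/s16z.png',a)
E
```

```text
time: 20.78
eef_pos: [0.656, 0.1346, 0.0854]
tcp_rot: [-0.707, 0.707, 0.0, -0.0]
contact_force: [-0.0, 0.5, -0.1]
opening: 0.599
time: 21.4
eef_pos: [0.5105, 0.1444, 0.2074]
tcp_rot: [-0.707, 0.708, -0.001, 0.001]
contact_force: [1.3, 0.5, -0.1]
opening: 0.598
time: 22.02
eef_pos: [0.4691, 0.1997, 0.2056]
tcp_rot: [-0.706, 0.708, -0.0, -0.0]
contact_force: [-0.5, -0.4, -0.8]
opening: 0.599
[0.46906352 0.19965537 0.2056068 ]
```

View pics/s16z.png

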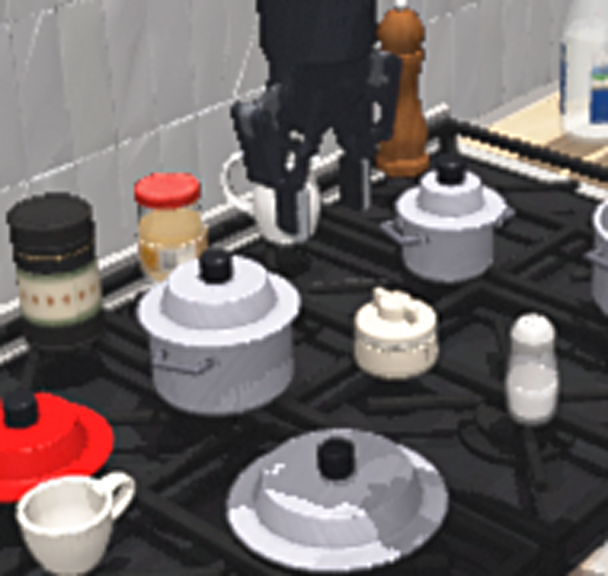

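View pics/w16.png

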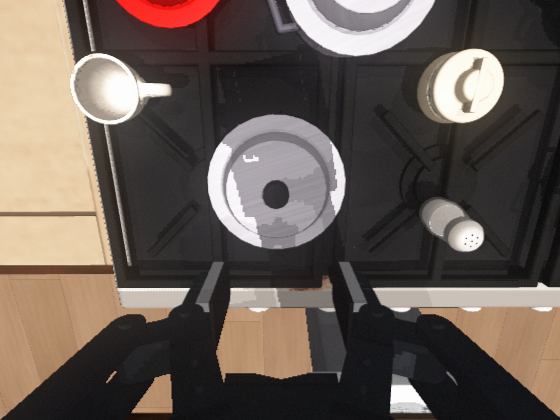

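Run:
```python
from h import *
s=np.load('st16.npy',allow_pickle=True).item()
print('brim',fitbox('wrist',s,np.array([207.5,345.5,113.5,249]),.081,[.46,.2,.01]))
overlay('w16.png','ov16.png',(.462,.2055),[(.014,.052),(.055,.033),(.081,.008)],(195,100,355,260),f=4,st=s)
```

```text
brim (array([0.461 , 0.2056, 0.0081]), array([-0.15,  0.15,  0.15, -0.17]))
```

View pics/ov16.png

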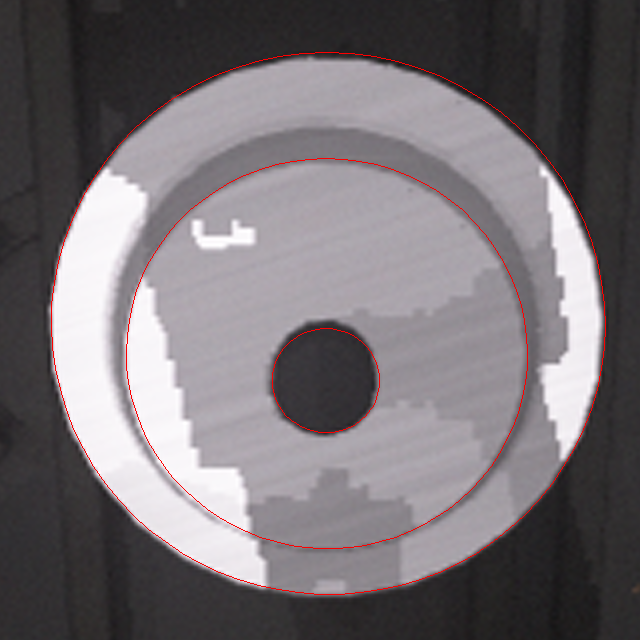

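```bash
python3 -m crank '-6 7.5 50 0 0 0; 0 0 50 0 0 0; 0 0 50 0 0 0; 0 0 15 0 0 0; 0 0 0 0 0 0'
python3 -m crank '0 0 8 0 0 0; 0 0 0 0 0 0; 0 0 0 0 0 0'
python3 -m crank '0 0 7 0 0 0; 0 0 0 0 0 0; 0 0 0 0 0 0'
```

```text
time: 22.75
eef_pos: [0.4607, 0.2063, 0.0404]
tcp_rot: [-0.707, 0.707, 0.0, -0.001]
contact_force: [-0.4, -0.3, 0.3]
opening: 0.6
time: 23.12
eef_pos: [0.4614, 0.2067, 0.0337]
tcp_rot: [-0.707, 0.707, -0.001, 0.001]
contact_force: [-0.0, 0.5, -0.1]
opening: 0.603
time: 23.5
eef_pos: [0.4605, 0.2065, 0.0255]
tcp_rot: [-0.707, 0.707, 0.0, -0.0]
contact_force: [-0.5, -0.4, -0.3]
opening: 0.599
```

```bash
python3 -m crank '0 0 2.5 0 0 0; 0 0 0 0 0 0; 0 0 0 0 0 0'
python3 -m crank '0 0 0 0 0 0; 0 0 0 0 0 0; 0 0 0 0 0 0; 0 0 0 0 0 0' -1 45
python3 -m crank '0 0 -10 0 0 0; 0 0 -20 0 0 0; 0 0 -40 0 0 0; 0 0 -60 0 0 0; 0 0 -60 0 0 0'
python3 - <<'E'
from h import *
im=snap('scene','s17.png')[:,:,::-1];a=cv2.resize(im[130:310,150:340],None,fx=3.2,fy=3.2,interpolation=cv2.INTER_CUBIC)
cv2.imwrite('pics/s17z.png',a)
E
```

```text
time: 23.88
eef_pos: [0.4606, 0.2065, 0.0231]
tcp_rot: [-0.707, 0.707, 0.0, -0.0]
contact_force: [0.3, 0.4, 0.5]
opening: 0.598
time: 24.38
eef_pos: [0.4608, 0.2066, 0.0235]
tcp_rot: [-0.707, 0.707, -0.0, 0.0]
contact_force: [-1.2, -0.9, 3.3]
opening: 0.299
time: 25.0
eef_pos: [0.4596, 0.2064, 0.214]
tcp_rot: [-0.707, 0.707, 0.001, -0.001]
contact_force: [1.4, 1.6, -3.0]
opening: 0.302
```

View pics/s17z.png

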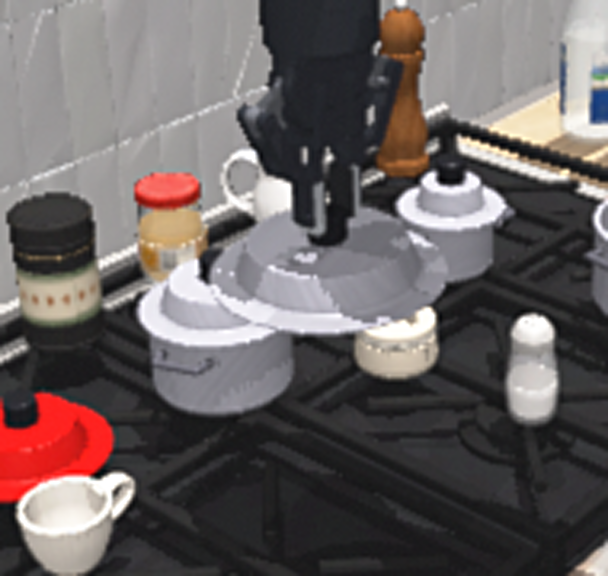

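Run:
```python
from h import *
s=np.load('st11.npy',allow_pickle=True).item()
overlay('w11.png','ov11.png',(.447,-.223),[(.075,.077),(.070,.077)],(280,210,460,360),f=4,st=s)
```

```text
(no output)
```

View pics/ov11.png

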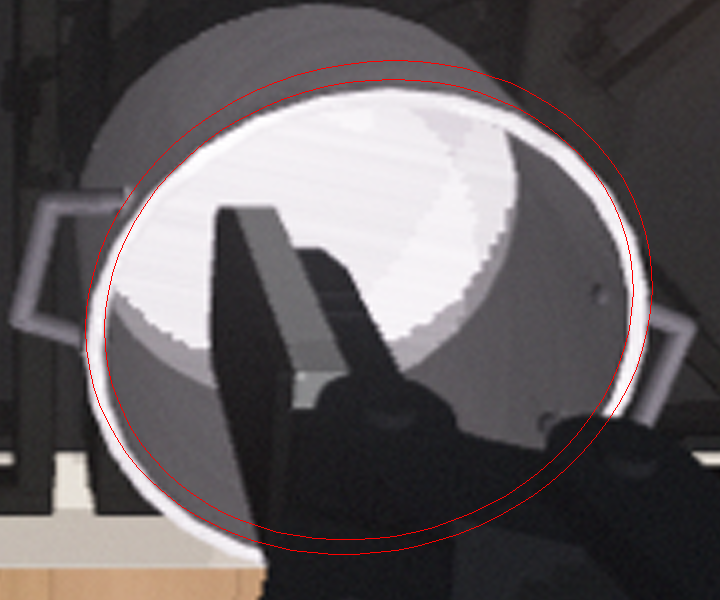

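Run:
```python
from h import *
s=np.load('st11.npy',allow_pickle=True).item()
overlay('w11.png','ov11b.png',(.4405,-.2225),[(.075,.077),(.070,.077)],(280,210,460,360),f=4,st=s)
print(s['eef_pos'],s['tcp_rot'],s['dq'].round(3))
```

```text
[ 0.55280009 -0.12724297  0.206415  ] [ 7.07143684e-01 -7.07068823e-01  1.11376353e-03 -4.98782747e-04] [-0.002  0.082 -0.055 -0.005 -0.046  0.001]
```

View pics/ov11b.png

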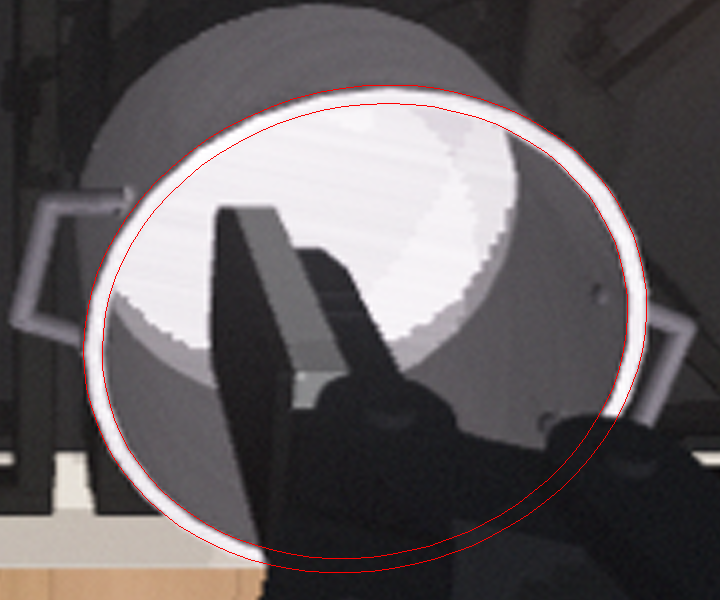

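```bash
python3 -m crank '50 0 -20 0 0 0; 50 0 -25 0 0 0; 50 0 -25 0 0 0; 50 0 -15 0 0 0; 0 0 0 0 0 0'
python3 -m crank '0 0 0 0 0 0; 0 0 0 0 0 0; 0 0 0 0 0 0'
python3 - <<'E'
from h import *
st=readout.get_state();snap('wrist','w18.png');print(st['eef_pos'])
np.save('st18.npy',st,allow_pickle=True)
snap('top','t18.png')
overlay('w18.png','ov18.png',(.4405,-.223),[(.075,.077),(.070,.077)],(380,80,560,280),f=3,st=st)
overlay('t18.png','ov18t.png',(.4405,-.223),[(.075,.077),(.070,.077)],(310,240,400,330),f=6,cam='top')
E
```

```text
time: 25.68
eef_pos: [0.4609, 0.0037, 0.2992]
tcp_rot: [-0.705, 0.709, -0.001, 0.0]
contact_force: [-0.2, 0.8, -2.4]
opening: 0.295
time: 26.05
eef_pos: [0.4603, 0.0076, 0.2974]
tcp_rot: [0.708, -0.707, -0.001, 0.0]
contact_force: [-0.2, 0.0, -2.5]
opening: 0.3
[0.46028913 0.00760485 0.29742057]
```

View pics/ov18.png

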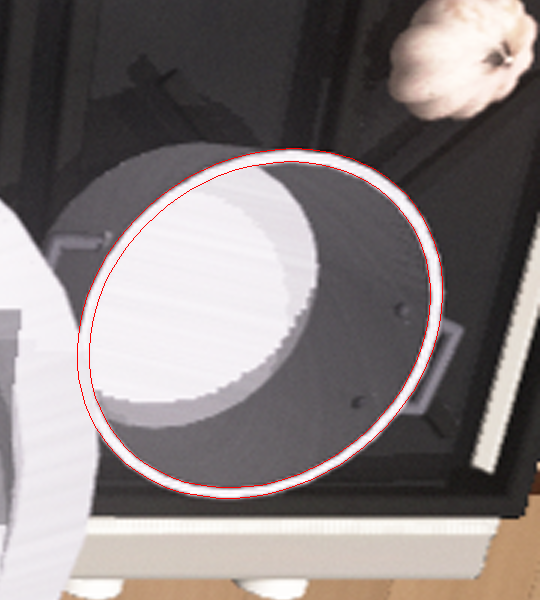

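View pics/ov18t.png

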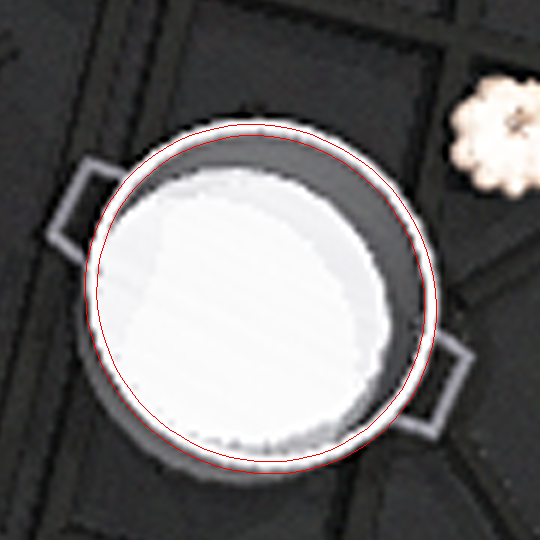

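View pics/w18.png

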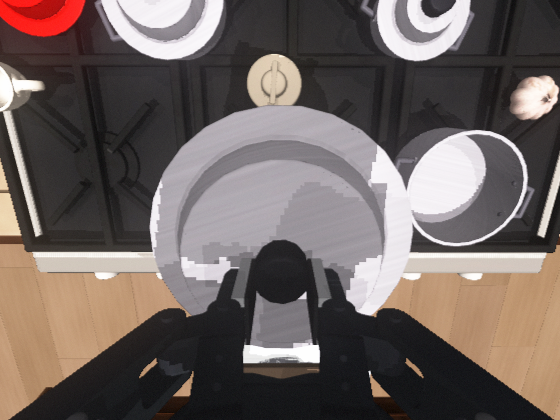

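```bash
python3 -m crank '46 4 0 0 0 0; 46 4 0 0 0 0; 46 4 0 0 0 0; 46 4 20 0 0 0; 46.5 4 30 0 0 0'
python3 -m crank '0 0 40 0 0 0; 0 0 40 0 0 0; 0 0 20 0 0 0; 0 0 0 0 0 0; 0 0 0 0 0 0'
python3 - <<'E'
from h import *
st=readout.get_state();snap('wrist','w19.png');snap('top','t19.png');print(st['eef_pos'])
im=snap('scene','s19.png')[:,:,::-1];a=cv2.resize(im[100:250,250:420],None,fx=3.4,fy=3.4,interpolation=cv2.INTER_CUBIC)
cv2.imwrite('pics/s19z.png',a)
E
```

```text
time: 26.78
eef_pos: [0.4412, -0.2256, 0.249]
tcp_rot: [0.707, -0.707, 0.002, -0.0]
contact_force: [1.0, 0.4, -3.7]
opening: 0.301
time: 27.4
eef_pos: [0.4414, -0.2243, 0.1494]
tcp_rot: [0.707, -0.707, 0.001, -0.0]
contact_force: [-0.3, -0.2, -1.7]
opening: 0.297
[ 0.44139078 -0.22430353  0.14939996]
```

View pics/s19z.png

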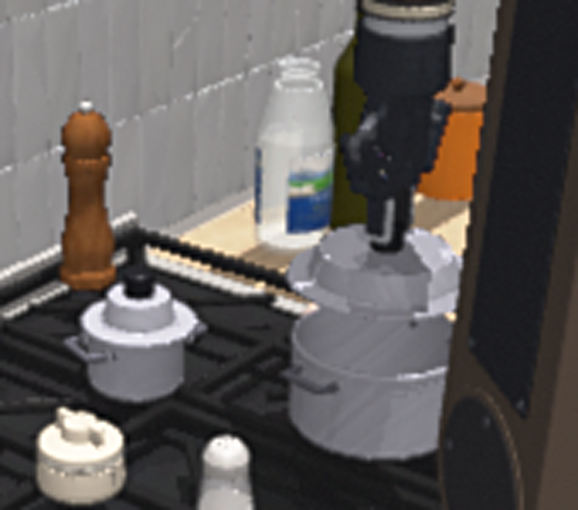

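View pics/w19.png

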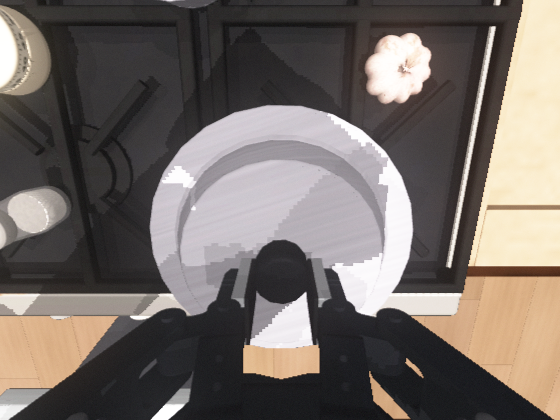

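```bash
python3 -m crank '-1 0.5 30 0 0 0; 0 0 12 0 0 0; 0 0 0 0 0 0; 0 0 0 0 0 0'
python3 -m crank '0 0 5 0 0 0; 0 0 0 0 0 0'
python3 -m crank '0 0 4 0 0 0; 0 0 0 0 0 0'
python3 -m crank '0 0 3 0 0 0; 0 0 0 0 0 0'
```

```text
time: 28.05
eef_pos: [0.4407, -0.2235, 0.1072]
tcp_rot: [-0.707, 0.707, -0.001, 0.0]
contact_force: [-0.2, -0.4, -2.7]
opening: 0.301
time: 28.3
eef_pos: [0.44, -0.2229, 0.1011]
tcp_rot: [-0.707, 0.707, 0.0, -0.0]
contact_force: [1.4, -0.0, -2.5]
opening: 0.303
time: 28.55
eef_pos: [0.4398, -0.2228, 0.0967]
tcp_rot: [-0.707, 0.707, 0.0, -0.0]
contact_force: [0.1, 0.5, -2.4]
opening: 0.301
time: 28.8
eef_pos: [0.44, -0.2229, 0.0964]
tcp_rot: [0.707, -0.707, -0.001, 0.0]
contact_force: [-6.0, 3.2, 8.5]
opening: 0.301
```

```bash
python3 -m crank '0 0 -2.5 0 0 0; 0 0 0 0 0 0; 0 0 0 0 0 0; 0 0 0 0 0 0' 0.2
python3 -m crank '0 0 -20 0 0 0; 0 0 -40 0 0 0; 0 0 -50 0 0 0; -50 0 -20 0 0 0; -50 -10 0 0 0 0'
python3 -m crank '-50 0 0 0 0 0; -50 0 0 0 0 0; 0 0 0 0 0 0; 0 0 0 0 0 0; 0 0 0 0 0 0'
python3 - <<'E'
from h import *
st=readout.get_state();snap('wrist','w20.png');snap('top','t20.png');snap('scene','s20.png');print(st['eef_pos'],st['contact_force'])
a=cv2.imread('pics/t20.png')[130:330,120:420];b=cv2.imread('pics/s20.png')[150:320,140:400]
cv2.imwrite('pics/t20z.png',cv2.resize(a,None,fx=2.66,fy=2.66,interpolation=cv2.INTER_CUBIC))
cv2.imwrite('pics/s20z.png',cv2.resize(b,None,fx=3,fy=3,interpolation=cv2.INTER_CUBIC))
E
```

```text
time: 29.3
eef_pos: [0.44, -0.223, 0.0965]
tcp_rot: [-0.707, 0.707, 0.0, 0.0]
contact_force: [0.0, 0.0, 0.3]
opening: 0.6
time: 29.92
eef_pos: [0.4511, -0.1229, 0.2293]
tcp_rot: [-0.706, 0.708, -0.003, 0.001]
contact_force: [-0.3, 0.2, 0.1]
opening: 0.596
time: 30.55
eef_pos: [0.4501, -0.024, 0.2265]
tcp_rot: [-0.706, 0.708, 0.0, -0.0]
contact_force: [0.3, 0.5, 0.1]
opening: 0.605
[ 0.45014168 -0.02401882  0.2265434 ] [0.30329576 0.5219264  0.11342125]
```

View pics/s20z.png

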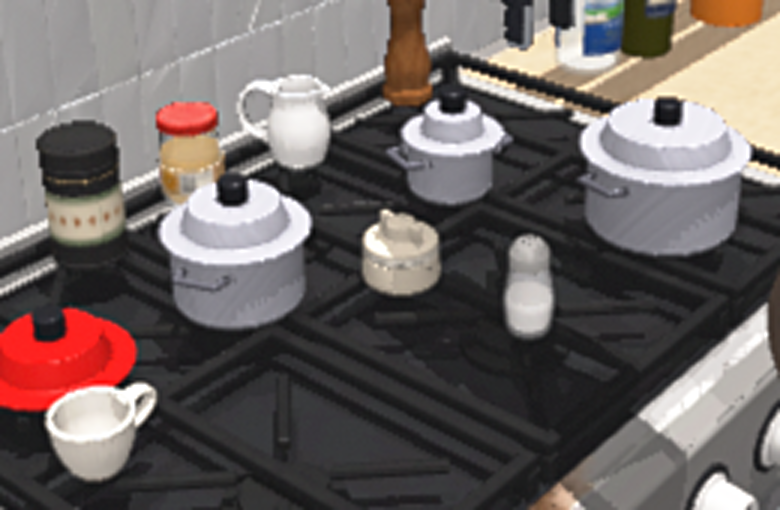

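View pics/t20z.png

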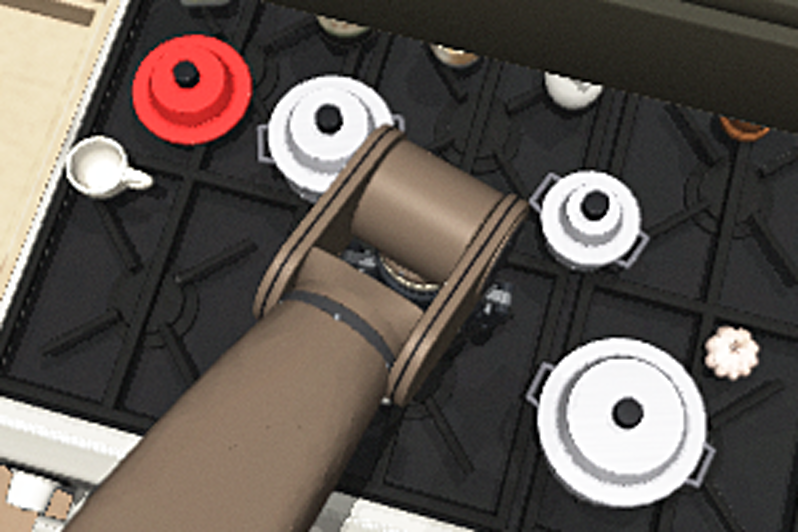

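View pics/w20.png

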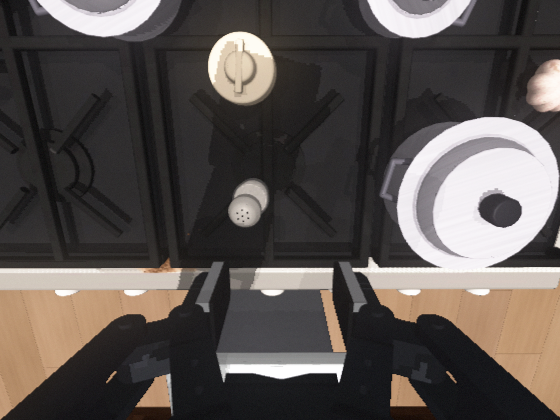

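All three lids show level and seated on their own pots. The bystanders (timer, shaker, garlic, cup, red lid) are where they were, and the gripper is clear.

```bash
python3 -c "
from plant import ctrl
print(ctrl.sign_off())"
```

```text
the job is handed in; nothing more can be done
None
```

I took the stack apart from the top (small, then medium, then large), put each lid on the pot of its own size, and handed the job in at about 30.7 s of the 96 s allowed.

**Seating:** each lid met its rim within about 1 mm of the height I had worked out:

| Lid | TCP height expected (m) | TCP height at seating (m) |
|---|---|---|
| small | 0.0753 | 0.0753 |
| medium | 0.0857 | 0.0860 |
| large | 0.0963 | 0.0964 |

The foot rings did not catch on the way in. Contact forces in the readings I took stayed at or below about 9 N.

**Final pictures:** the scene and top views show all three lids level with their brims on the rims. The pots, salt shaker, timer, garlic, cup and red look-alike lid are where they started. The gripper is clear of everything and reads no contact force. In the last top view the arm hides the timer, the shaker and part of the medium lid, but the scene and wrist pictures show these.

**Checks that failed or disagreed:**
- **First grasp:** it closed on nothing, just above the small knob, because the fingertips sat about 12 mm higher than I had reckoned. I opened, went lower and gripped the knob properly. I took the later grip and placing heights from that grip.
- **Camera agreement:** the top camera's positions differed from the wrist camera's by 2 to 5 mm. I used the wrist camera's, which lies within the 7 mm play.

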